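Free the sieve plate from its clamp and put it on the scale

TASK

Swing the fixture's clamp bar up and over past upright so that it stays open, then slide the sieve plate out of the guide rails by its grip rib. Lay the plate down gently on the middle of the pocket scale's pan, flat and square to the scale with its long side along the scale's long side, and let go. Leave the bar open and do not disturb the other things on the bench.

Things in the scene. Friction and masses are not known exactly. Their poses are not given: they have to be found in the camera images.
- clamp_fixture: Fixed bench fixture, base 125 x 135 x 8 mm. Origin on the bench under the guide rails; x along the rails to their closed rear, y to the hinge side, z up. The plate's bed is 24 mm up, x = -25 to 59 mm. Rails at y = +-34.5 to 44.5 mm, top 35 mm up, with lips over the plate's edges: it can only be slid out to -x (open front, towards the robot). Play: 2.5 mm each side, 2 mm below lips.
- rail_mouth (a point): Point on the bed's top at the open front end of the rails, mid-way between them (fixture x = -25 mm, height 24 mm). Axes as the fixture's.
- bar_hinge (a point): Point on the clamp bar's hinge axis, at fixture x = +12, y = +56, height 41 mm. The axis runs along the fixture's x. Axes as the fixture's.
- bar_knob (a point): Centre of the black cross knob, a cylinder 24 mm across and 34 mm long lying along the fixture's x, on the clamp bar's free end, 138 mm from the hinge axis; with the bar closed 49 mm above the bench at fixture x = 12, y = -82 mm, outside the right rail, free bench below. Pinched from above by its flat ends (along x), it turns between the fingers while it is led round the hinge. Turns with the bar.
- clamp_bar (a joint): Angle of the 18 mm wide steel clamp bar: 0 closed (level across the rails), grows as the knob rises, pi/2 upright, stop at 1.9 (leaning away from the rails). Stiff hinge: it stays where it is left; about 2 N at the knob moves it. When closed, a 10 mm stud under the bar stands in the plate's 16 mm square hole and blocks sliding.
- plate_mid (a point): Centre (half thickness) of the loose aluminium sieve plate: 115 mm long (x) x 64 mm wide (y) x 5 mm, about 120 g, dark dots on top, hole at x = 19.5 mm. At the start it lies in the rails, x axis along the fixture's, mid at fixture x about -7.5 mm, its front 40 mm standing out; it must slide at least 75 mm to the fixture's -x to be clear.
- plate_grip (a point): Centre of the upright grip rib on the plate's front part: 28 mm long (plate x), 12 mm thick (y), 32 mm high above the plate's top. It lies at plate x = -41.5, y = 0, 18.5 mm above plate_mid and 16 mm above the plate's top. Grasp it across its 12 mm from above, with the fingertips clear of the plate's top. Axes as the plate's.
- pan_centre (a point): Centre of the top of the weighing pan of the pocket scale, a flat dark instrument of 160 x 130 mm fixed to the bench; the pan is a flat plate, 21 mm above the bench, 116 x 116 mm, over the rear part of the scale; the display is at the front end. Axes: x along the scale's long side (away from the display), y along its short side, z up.
- sieve_plate: The sieve plate itself; origin on its underside, in its middle. Axes as plate_mid's.
- pocket_scale: The pocket scale itself; origin in the middle of its underside, on the bench. Axes as pan_centre's.
- wrench: Bystander: silver wrench, 172 mm, lying flat in front of the fixture; origin under its middle.
- sample_tin_4: Bystander: small white tin, 63 mm across, 62 mm high, at the back between fixture and scale; origin under its middle.
There are look-alikes about, which are no part of the job. What is shaped like the sieve_plate but orange is not meant.

How it is judged:
On the way, in this order (a step that is already met when the one before it is completed fails the run):
1. the clamp bar stands open past upright while the plate is still in the rails (value of joint clamp_bar above 1.58 rad and distance of plate_mid from where it was at the start of the episode below 0.025 m), for 0.2 s.
2. the plate has been slid out of the front of the rails (x of plate_mid in the frame of clamp_fixture below -0.08 m), for 0.05 s.
At the end, for the whole second after the job is handed in: The plate lies flat (within 0.06 rad, rib upwards) and at rest on the scale's pan, its centre within 25 mm of the pan's centre along each scale axis, its long side within 0.2 rad of the scale's long side (either way round), and the clamp bar still stands open past upright (joint over 1.58) (value of joint clamp_bar above 1.58 rad and x of plate_mid in the frame of pan_centre between -0.025 and 0.025 m and y of plate_mid in the frame of pan_centre between -0.025 and 0.025 m and z of plate_mid in the frame of pan_centre between -0.001 and 0.006 m and angle between plate_mid's own z axis and vertical below 0.06 rad and angle between the x axis of plate_mid and the x axis of pan_centre, either way round below 0.2 rad and linear speed of sieve_plate below 0.02 m/s); the robot touches nothing.
It fails at once if the plate is dropped or thrown onto the pan: it moves faster than 0.4 m/s within 30 mm of its place (distance between plate_mid and pan_centre below 0.03 m and linear speed of sieve_plate above 0.4 m/s).
It fails at once if a bystander (wrench, small tin) is shifted by more than 30 mm (distance of any of wrench, sample_tin_4 from where it was at the start of the episode above 0.03 m).
It also fails if it takes over 56 s, if anything falls off the work surface, if the arm or the gripper's body presses on something with over 40 N, if the wrist force passes 120 N, or if a joint passes its speed limit or range.

ROBOT

A 6-joint arm with a two-finger parallel gripper is mounted at the origin on a cart in front of the work surface, level with it; the furniture and walls round the work are solid. World frame = base frame: x ahead of the robot, y to its left, z up, the work surface at z = 0. Lengths are in m, angles in rad, forces in N, time in s.
With the tool pointing down it reaches from about 0.375 to 0.975 m from the base axis. Payload 3.8 kg.
Tool frame: the origin (TCP) lies on the centre line of the jaws, within the pads' length; the fingertips stand 25 mm ahead of it and the grasp point (between the pads) lies 6 mm ahead of it; z points along the fingers, y is the direction in which the jaws open and shut (so a half turn about z gives the same grasp; the last joint's range is limited). The gripper opens to 85 mm and grips with 20 to 120 N. Pads are 22 mm wide; open, the fingers measure 114 mm over their backs; the gripper's body (76 mm by 85 mm) begins 54 mm behind the grasp point. The pads swing forward as they close: fully open they stand 13 mm farther back than shut.
Start: joints at [1.307, 0.264, 1.604, -0, 1.274, -0.037], TCP at [0.152, 0.658, 0.256] pointing down, gripper open.
Joint ranges: [-2.63, 2.63], [-0.94, 2.18], [0.31, 2.57], [-1.31, 4.45], [0, 2.66], [-2.55, 2.55]. Speed limits (rad/s): [2.57, 2.57, 3.14, 3.14, 3.14, 3.14].

INTERFACE

Orientations are given as a rotation vector (axis times angle).
In Python, from workcell import bot gives the robot as it stands.
- The arm moves only by the tool servo_tool, never from a script. Its argument "moves" is a list of rows, each a list of 3 entries, a list of its own where there are three numbers: the closure in counts, from 0 (fully open) to 255 (shut), then the shift along the tool's x, y, z in m, then the turn about the tool's z in rad. A call has exactly 8 rows; each row shifts and turns the pose as measured when the row begins, along the tool's axes as they then stand; what a row does not reach is not made up. A row lasts 1/12 s, in which the tool goes at most 41.7 mm and 7.16 degrees, less where a joint would pass 70% of its speed; a pose out of reach is approached as far as the arm can. A call is refused whole if a number of a shift passes 0.0417 or a number of a turn 0.125, either way. A call with a gripper value outside its range is refused whole. The fingers move at their own pace and stop on an object; "newtons" is the grip in N (left out, the last holds). Time passes only in rows, so rows that do not move let the fingers close, or fill a call up. It gives the time, the measured TCP pose, the force and the opening at its end, in the units of the state.
- bot.read_state(): the state, without advancing time (a new reading comes with each control period).
- bot.read_camera(name): name is "scene" or "side" or "wrist"; returns a dict with "pixels" (420x560x3 uint8, red, green, blue), "depth" (420x560 float32, m along the optical axis (not along the pixel's ray), 0 where there is no reading), "intrinsics" (3x3 intrinsics, pixels), "R" (3x3) and "t" (3): a world point X has camera coordinates R X + t. Camera axes: x right, y down, z forward; pixel columns grow to the right and rows downward; lengths in m; the calibration is good to about 2 mm. A picture is of the moment at which its call begins.
- bot.finish_job(): hands the job in, once; it reports no verdict.
The state is a dict: "time": time; "q": joint angles; "joint_vel": joint speeds; "joint_torque": joint torques, N m; "tool_pos": TCP position; "tcp_rot": TCP orientation; "wrist_force": force on the tool from outside, world axes, zero at the start; "torque": the same for the moment, N m; "width": opening from 0.0 (shut) to 1.0 (fully open).
Only numpy, scipy, OpenCV 4.12 (cv2) and the standard library are available. Lean on these libraries where they do the work, as an engineer would, in place of code of your own. Each camera call takes 0.05 s, during which the arm holds its last target.

## Working session

There is one attempt and no reset: what is moved stays moved. The work goes in short steps, Python scripts to look and compute and a tool call to move; the robot and the scene stay as the last step left them, time stands still between calls to the robot, and variables do not carry over. Pictures are saved under pics/ and viewed, and the job is handed in when it is done.

Besides the shell and the picture viewer there is one more tool, called after "Request:" as a command line: name --argument value ..., lists and objects as JSON in quotes. servo_tool: Moves the arm, as the interface text tells. Its arguments: {"type":"object","properties":{"moves":{"type":"array","items":{"type":"array"}},"newtons":{"type":"number"}},"required":["moves"]}

```bash
mkdir -p pics; ls; cat > h.py <<'E'
import numpy as np,cv2
from workcell import bot
from scipy.spatial.transform import Rotation as Ro
def snap(n,f):
    c=bot.read_camera(n); cv2.imwrite('pics/'+f+'.png',c['pixels'][:,:,::-1]); np.savez('pics/'+f+'.npz',**c); return c
def load(f): return dict(np.load('pics/'+f+'.npz'))
def w(c,u,v,d=None):
    d=c['depth'][int(v),int(u)] if d is None else d
    K=c['intrinsics']; p=np.array([(u-K[0,2])/K[0,0]*d,(v-K[1,2])/K[1,1]*d,d])
    return c['R'].T@(p-c['t'])
def pix(c,X):
    p=c['R']@np.array(X)+c['t']; K=c['intrinsics']; return (K@(p/p[2]))[:2]
def onz(c,u,v,z):
    o=-c['R'].T@c['t']; r=w(c,u,v,1.0)-o; return o+r*(z-o[2])/r[2]
def crop(f,x0,y0,x1,y1,s,o):
    im=cv2.imread('pics/'+f+'.png')[y0:y1,x0:x1]; cv2.imwrite('pics/'+o+'.png',cv2.resize(im,None,fx=s,fy=s,interpolation=cv2.INTER_CUBIC))
E
python3 - <<'E'
from h import *
for n in ['scene','side','wrist']: c=snap(n,n+'0'); print(n,-c['R'].T@c['t'])
print(bot.read_state())
E
```

```text
pics
scene [-0.21456467 -0.60384     0.87042876]
side [0.20187272 0.60235724 0.67983957]
wrist [0.07837477 0.67335156 0.37305951]
{'time': 0.15, 'q': array([ 1.30707097e+00,  2.64584011e-01,  1.60506660e+00, -1.62879507e-07,
        1.27370272e+00, -3.68772876e-02]), 'joint_vel': array([-1.75916162e-03, -1.33218978e-03, -4.28612224e-03,  5.51893629e-04,
       -2.89540491e-04, -6.33167197e-05]), 'joint_torque': array([-7.97698522e-04, -5.15902984e+01, -3.67957163e+01, -1.16322559e-05,
        8.12034850e-03, -1.63288621e-05]), 'tool_pos': array([0.15166231, 0.6572017 , 0.25524196]), 'tcp_rot': array([-3.55538540e-01, -3.12114303e+00,  2.73429265e-03]), 'wrist_force': array([ 0.20243128, -0.35244189, -0.1650292 ]), 'torque': array([0.05763723, 0.04810403, 0.00664861]), 'width': 0.9968476466679973}
```

View pics/scene0.png

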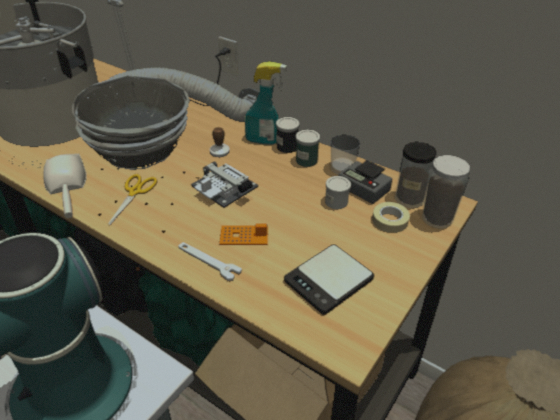

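View pics/side0.png

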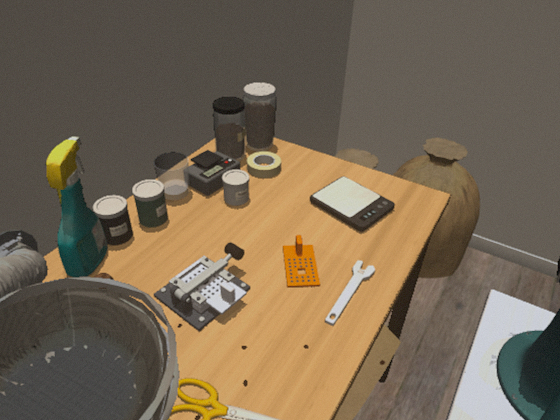

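View pics/wrist0.png

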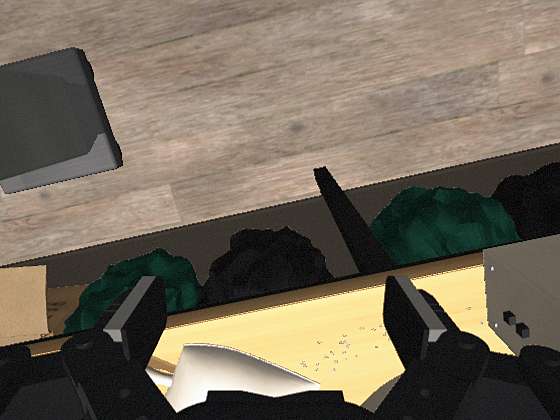

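The fixture is at scene (225,185) and side (205,290). The wrench is at scene (210,260) and the tin at scene (338,193). There are two candidate plates: the grey one in the rails at side (225,295), and the orange one at side (300,265), which is excluded. There are two instrument candidates. The flat one with a pan, at scene (330,277) and side (352,203), fits. The dark box at side (213,172) doesn't look flat. I'll enlarge both to confirm.

```bash
python3 - <<'E'
from h import *
crop('side0',145,225,325,345,4.4,'c1'); crop('side0',180,140,410,240,3.4,'c2'); crop('scene0',180,150,280,220,7,'c3'); crop('scene0',270,230,390,320,6,'c4')
E
```

```text
(no output)
```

View pics/c1.png

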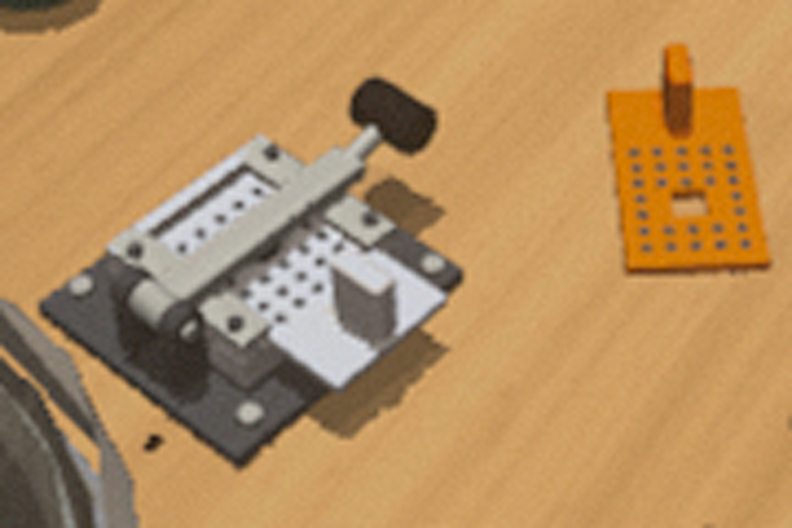

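View pics/c2.png

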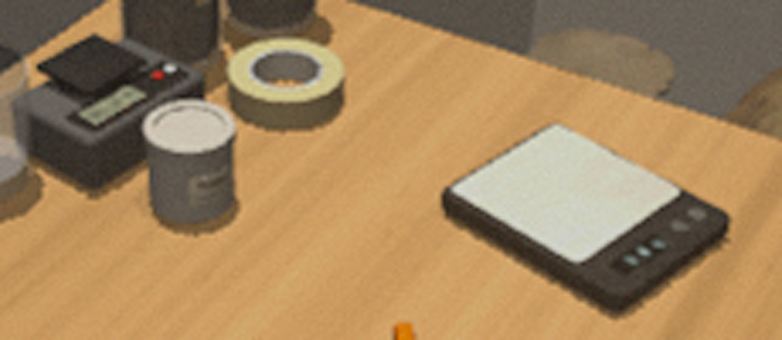

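View pics/c3.png

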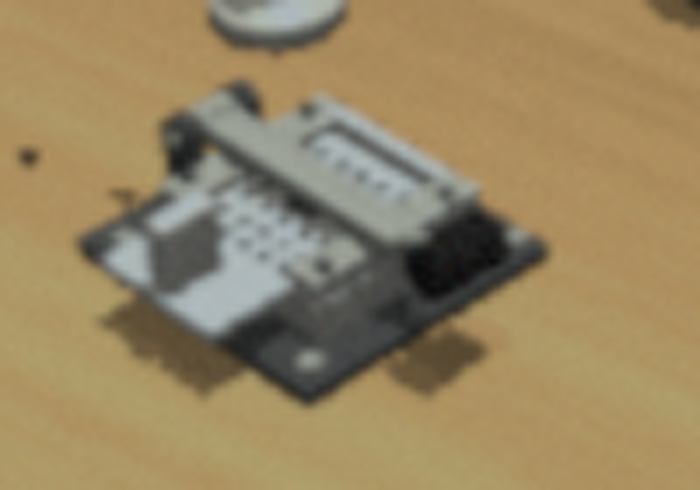

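View pics/c4.png

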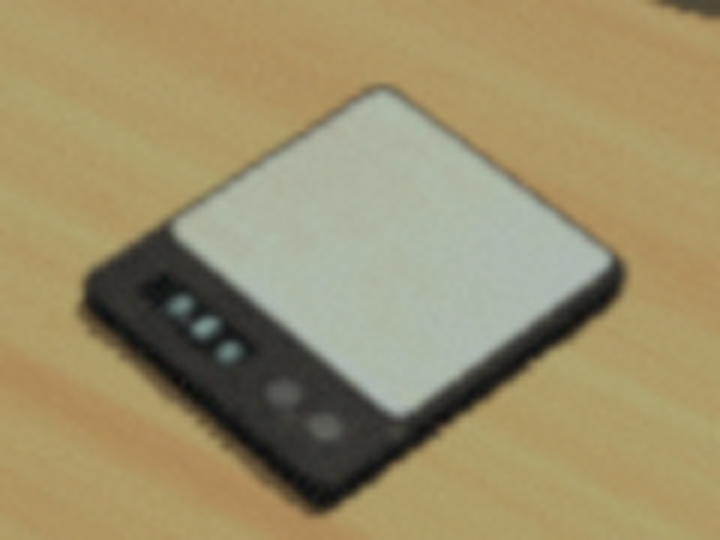

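The crops confirm it. The grey plate sits in the rails with its rib at c1 (365,300), and the knob is at c1 (393,115). The pocket scale is the flat one, with pan corners at c2 (557,125), (682,192), (578,263) and (450,192). Next I'll measure these points.

```bash
python3 - <<'E'
from h import *
np.set_printoptions(precision=4,suppress=True)
s=load('side0'); g=load('scene0')
def S(l,off,k,c,z):
    P=[]
    for (u,v) in l:
        uu,vv=u/k+off[0],v/k+off[1]; P.append(onz(c,uu,vv,z)); print((u,v),P[-1],'depth:',w(c,round(uu),round(vv)))
    return np.array(P)
print('pan side');A=S([(557,125),(682,192),(578,263),(450,192)],(180,140),3.4,s,.021);print(A.mean(0),np.linalg.norm(np.roll(A,1,0)-A,axis=1))
print('pan scene');B=S([(383,88),(615,260),(400,415),(172,228)],(270,230),6,g,.021);print(B.mean(0),np.linalg.norm(np.roll(B,1,0)-B,axis=1))
for X in (A,B):
    d=(X[0]-X[1])+(X[3]-X[2]); print('pan x yaw',np.degrees(np.arctan2(d[1],d[0])))
print('base');S([(42,305),(240,462),(463,275)],(145,225),4.4,s,.008)
print('base scene');S([(85,245),(308,400),(545,250)],(180,150),7,g,.008)
print('knob');S([(393,115),(370,95),(415,120)],(145,225),4.4,s,.061)
print('knob scene');S([(460,250)],(180,150),7,g,.05)
print('rib');S([(333,265),(348,256),(395,292),(378,300),(363,278)],(145,225),4.4,s,.0605)
print('rib scene');S([(150,228),(205,198),(220,215),(180,215)],(180,150),7,g,.0605)
print('plate front corners');S([(340,388),(448,297)],(145,225),4.4,s,.030)
print('plate scene');S([(105,255),(212,335)],(180,150),7,g,.030)
E
```

```text
pan side
(557, 125) [ 0.5463 -0.3258  0.021 ] depth: [ 0.5458 -0.3258  0.0204]
(682, 192) [ 0.4379 -0.2977  0.021 ] depth: [ 0.4381 -0.3015  0.0199]
(578, 263) [ 0.4669 -0.1861  0.021 ] depth: [ 0.4674 -0.187   0.0212]
(450, 192) [ 0.5743 -0.2098  0.021 ] depth: [ 0.5758 -0.2109  0.0211]
[ 0.5064 -0.2548  0.021 ] [0.1193 0.112  0.1153 0.11  ]
pan scene
(383, 88) [ 0.5761 -0.2122  0.021 ] depth: [ 0.5746 -0.2134  0.0218]
(615, 260) [ 0.5473 -0.3267  0.021 ] depth: [ 0.5485 -0.325   0.0199]
(400, 415) [ 0.439 -0.299  0.021] depth: [ 0.4389 -0.2998  0.0222]
(172, 228) [ 0.4672 -0.1859  0.021 ] depth: [ 0.4689 -0.1857  0.0194]
[ 0.5074 -0.256   0.021 ] [0.112  0.1181 0.1118 0.1166]
pan x yaw -13.481538309378788
pan x yaw 75.93490003120445
base
(42, 305) [0.6883 0.2077 0.008 ] depth: [0.6881 0.2067 0.0081]
(240, 462) [0.5662 0.2277 0.008 ] depth: [0.5682 0.2245 0.003 ]
(463, 275) [0.5462 0.0979 0.008 ] depth: [0.5478 0.0964 0.0043]
base scene
(85, 245) [0.5667 0.2225 0.008 ] depth: [0.5709 0.2275 0.0031]
(308, 400) [0.5447 0.0931 0.008 ] depth: [0.5485 0.0965 0.0042]
(545, 250) [0.6666 0.
[... 491 characters left out ...]
526 0.1381 0.0323]
(378, 300) [0.5404 0.1662 0.0605] depth: [0.5435 0.162  0.0551]
(363, 278) [0.5522 0.1599 0.0605] depth: [0.5514 0.1596 0.0611]
rib scene
(150, 228) [0.5404 0.1597 0.0605] depth: [0.5429 0.1639 0.0557]
(205, 198) [0.5657 0.1553 0.0605] depth: [0.5661 0.1565 0.0607]
(220, 215) [0.561  0.144  0.0605] depth: [0.5679 0.1522 0.0517]
(180, 215) [0.5526 0.156  0.0605] depth: [0.5501 0.1526 0.0626]
plate front corners
(340, 388) [0.5431 0.1906 0.03  ] depth: [0.5438 0.1905 0.03  ]
(448, 297) [0.5335 0.1279 0.03  ] depth: [0.5489 0.1053 0.0007]
plate scene
(105, 255) [0.5465 0.1912 0.03  ] depth: [0.5453 0.1897 0.0329]
(212, 335) [0.5335 0.1273 0.03  ] depth: [0.5344 0.1292 0.0281]
```

```bash
cat >> h.py <<'E'
def go(x,y,z,yaw_deg,quiet=False):
    "remaining shift in tool axes, and turn, to TCP target with tool-y yaw"
    s=bot.read_state(); R=Ro.from_rotvec(s['tcp_rot']).as_matrix()
    d=R.T@(np.array([x,y,z])-s['tool_pos']); yw=np.arctan2(R[1,1],R[0,1])
    dy=(np.radians(yaw_deg)-yw+np.pi/2)%np.pi-np.pi/2
    print('t',round(s['time'],2),'pos',s['tool_pos'].round(4),'yyaw',np.degrees(yw).round(2),'tilt',np.degrees(np.arccos(-R[2,2])).round(2),'q1,q6',s['q'][[0,5]].round(2))
    print('shift',d.round(4),'turn',round(-dy,4),'F',s['wrist_force'].round(1),'w',round(s['width'],3))
    ca=-dy; c,sn=np.cos(ca),np.sin(ca); print('shift in turned axes',(np.array([[c,sn,0],[-sn,c,0],[0,0,1]])@d).round(4))
E
python3 - <<'E'
from h import *
g=load('scene0');s=load('side0')
for n,u,v in [('bowl',185,95),('bowlfront',130,120),('bowltop',80,95),('scoop',65,170),('bottle',268,68),('wr1',185,247),('wr2',235,272),('orib',261,228),('tin',338,183)]: print(n,w(g,u,v).round(3))
go(.601,.067,.17,-9.3)
E
```

```text
bowl [0.731 0.379 0.158]
bowlfront [0.621 0.503 0.087]
bowltop [0.54  0.594 0.175]
scoop [0.384 0.507 0.047]
bottle [0.864 0.182 0.243]
wr1 [0.381 0.077 0.006]
wr2 [ 0.391 -0.066  0.   ]
orib [ 0.515 -0.047  0.032]
tin [ 0.737 -0.127  0.063]
t 0.15 pos [0.1517 0.6572 0.2552] yyaw 77.0 tilt 0.1 q1,q6 [ 1.31 -0.04]
shift [-0.5706 -0.4739  0.086 ] turn 1.5063 F [ 0.2 -0.4 -0.2] w 0.997
shift in turned axes [-0.5097  0.5388  0.086 ]
```

Request:
servo_tool --moves '[[0,[-0.03,-0.025,0],0],[0,[-0.03,-0.025,0],0],[0,[-0.03,-0.025,0],0],[0,[-0.03,-0.025,0],0],[0,[-0.03,-0.025,0],0],[0,[-0.03,-0.025,0],0],[0,[-0.03,-0.025,0],0],[0,[-0.03,-0.025,0],0]]'

```text
time: 0.82
tool_pos: [0.3412, 0.4041, 0.2501]
tcp_rot: [-0.334, -3.12, 0.006]
wrist_force: [1.7, -0.2, -0.2]
width: 1.004
```

Request:
servo_tool --moves '[[0,[-0.03,-0.025,0],0],[0,[-0.03,-0.025,0],0],[0,[-0.03,-0.025,0],0],[0,[-0.03,-0.025,0],0],[0,[-0.03,-0.025,0],0],[0,[-0.03,-0.025,0],0],[0,[-0.03,-0.025,0],0],[0,[0,0,0],0.12]]'

```text
time: 1.48
tool_pos: [0.5173, 0.1702, 0.2491]
tcp_rot: [-0.525, -3.096, 0.01]
wrist_force: [0.3, 0.4, 0.4]
width: 1.003
```

Request:
servo_tool --moves '[[0,[0,0,0],0.12],[0,[0,0,0],0.12],[0,[0,0,0],0.12],[0,[0,0,0],0.12],[0,[0,0,0],0.12],[0,[0,0,0],0.12],[0,[0,0,0],0.12],[0,[0,0,0],0.12]]'

```text
time: 2.15
tool_pos: [0.518, 0.1638, 0.2457]
tcp_rot: [-1.947, -2.464, 0.018]
wrist_force: [1.7, -0.0, 0.5]
width: 1.0
```

```bash
python3 - <<'E'
from h import *
go(.601,.067,.17,-9.3)
E
```

```text
t 2.15 pos [0.518  0.1638 0.2457] yyaw 13.37 tilt 0.67 q1,q6 [0.26 0.03]
shift [-0.1129  0.0591  0.0758] turn 0.3957 F [ 1.7 -0.   0.5] w 1.0
shift in turned axes [-0.0814  0.0981  0.0758]
```

Request:
servo_tool --moves '[[0,[0,0,0],0.11],[0,[0,0,0],0.11],[0,[0,0,0],0.11],[0,[0,0,0],0.06],[0,[-0.025,0.03,0.01],0],[0,[-0.025,0.03,0.01],0],[0,[-0.025,0.03,0.01],0],[0,[0,0,0],0]]'

```text
time: 2.82
tool_pos: [0.593, 0.0731, 0.2132]
tcp_rot: [-2.408, -2.017, 0.019]
wrist_force: [-0.3, -0.1, -0.3]
width: 1.001
```

```bash
python3 - <<'E'
from h import *
go(.601,.067,.14,-9.3)
for n in ('wrist','side'): snap(n,n+'1')
go(.601,.067,.14,-9.3)
E
```

```text
t 2.82 pos [0.593  0.0731 0.2132] yyaw -10.09 tilt 0.69 q1,q6 [0.08 0.26]
shift [-0.0039  0.0095  0.0732] turn -0.0137 F [-0.3 -0.1 -0.3] w 1.001
shift in turned axes [-0.0041  0.0094  0.0732]
t 2.92 pos [0.5908 0.0764 0.2144] yyaw -10.07 tilt 0.68 q1,q6 [0.09 0.27]
shift [-0.007   0.0125  0.0743] turn -0.0134 F [-0.3 -0.5  0.7] w 0.999
shift in turned axes [-0.0072  0.0124  0.0743]
```

View pics/wrist1.png

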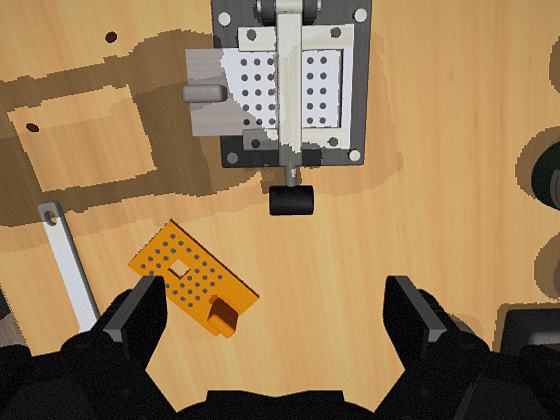

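The wrist view shows the knob at (292,200), the rib at (205,93), and base corners at (222,166) and (364,166). I'll refine the positions from these.

```bash
python3 - <<'E'
from h import *
np.set_printoptions(precision=4,suppress=True)
c=load('wrist1')
crop('wrist1',170,0,390,220,3,'w1')
for n,u,v,z in [('knobL',271,201,.049),('knobR',313,200,.049),('knobtop',292,200,.061),('fr',222,166,.008),('rr',364,166,.008),('ribL',184,93,.061),('ribR',225,93,.061),('pf1',187,49,.029),('pf2',193,136,.029)]:
    print(n,onz(c,u,v,z),w(c,u,v))
E
```

```text
knobL [0.5877 0.0678 0.049 ] [0.5886 0.0713 0.0614]
knobR [0.6204 0.0629 0.049 ] [0.6199 0.0661 0.0599]
knobtop [0.6042 0.0692 0.061 ] [0.6042 0.0689 0.0602]
fr [0.5483 0.0952 0.008 ] [0.5484 0.0953 0.0084]
rr [0.6708 0.0735 0.008 ] [ 0.6725  0.0716 -0.0006]
ribL [0.5431 0.1581 0.061 ] [0.5432 0.1581 0.0614]
ribR [0.5711 0.1531 0.061 ] [0.5685 0.1536 0.0417]
pf1 [0.5456 0.1896 0.029 ] [0.5456 0.1896 0.0291]
pf2 [0.5345 0.1263 0.029 ] [0.5279 0.1244 0.0013]
```

View pics/w1.png

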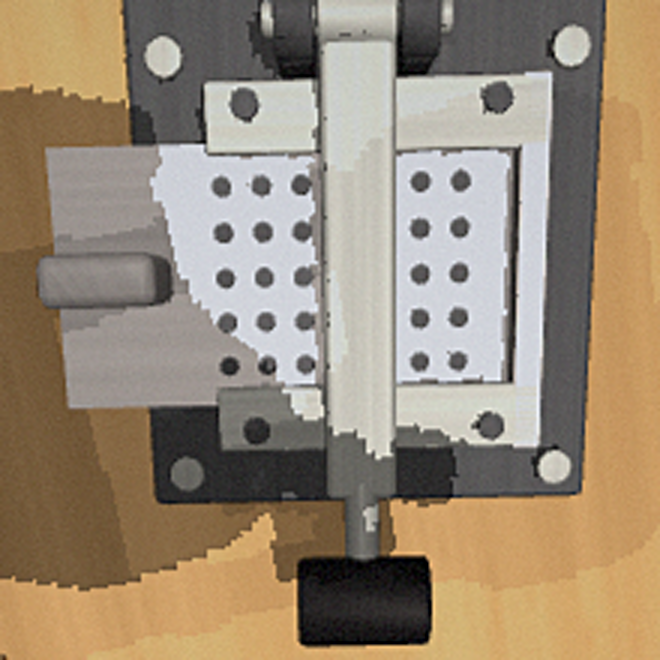

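```bash
python3 - <<'E'
from h import *
go(.6035,.066,.08,-9.9)
E
```

```text
t 2.92 pos [0.5908 0.0764 0.2144] yyaw -10.07 tilt 0.68 q1,q6 [0.09 0.27]
shift [-0.0072  0.0157  0.1343] turn -0.0029 F [-0.3 -0.5  0.7] w 0.999
shift in turned axes [-0.0072  0.0157  0.1343]
```

Request:
servo_tool --moves '[[0,[-0.004,0.008,0.01],0],[0,[-0.003,0.008,0.02],0],[0,[0,0,0.03],0],[0,[0,0,0.03],0],[0,[0,0,0.03],0],[0,[0,0,0.014],0],[0,[0,0,0],0],[0,[0,0,0],0]]'

```text
time: 3.58
tool_pos: [0.6048, 0.0719, 0.0769]
tcp_rot: [-2.399, -2.028, 0.007]
wrist_force: [-0.4, 1.2, 0.7]
width: 0.995
```

```bash
python3 - <<'E'
from h import *
go(.6035,.066,.055,-9.9)
c=snap('side','side2'); go(.6035,.066,.055,-9.9)
crop('side2',140,180,320,330,4,'s2')
E
```

```text
t 3.58 pos [0.6048 0.0719 0.0769] yyaw -9.59 tilt 0.25 q1,q6 [0.08 0.25]
shift [-0.006  -0.0003  0.0219] turn 0.0053 F [-0.4  1.2  0.7] w 0.995
shift in turned axes [-0.006  -0.0002  0.0219]
t 3.63 pos [0.6047 0.072  0.0771] yyaw -9.6 tilt 0.25 q1,q6 [0.08 0.25]
shift [-0.006  -0.0002  0.0221] turn 0.0053 F [-0.3 -0.   0.7] w 1.001
shift in turned axes [-0.006  -0.0001  0.0221]
```

View pics/s2.png

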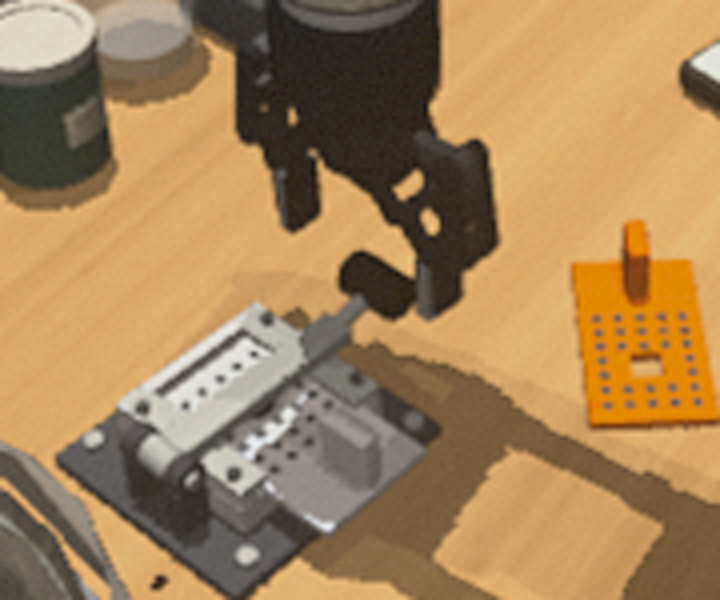

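The open fingers straddle the knob at crop (378,285), one at each of its ends. I'll lower and pinch.

Request:
servo_tool --moves '[[0,[-0.006,0,0],0],[0,[-0.002,0,0.014],0],[0,[0,0,0.009],0],[255,[0,0,0],0],[255,[0,0,0],0],[255,[0,0,0],0],[255,[0,0,0],0],[255,[0,0,0],0]]' --newtons 35

```text
time: 4.3
tool_pos: [0.6032, 0.0651, 0.0632]
tcp_rot: [-2.396, -2.03, 0.005]
wrist_force: [-1.0, 0.9, -3.2]
width: 0.39
```

```bash
python3 - <<'E'
from h import *
go(.6035,.066,.055,-9.9)
c=snap('side','side3')
crop('side3',140,180,320,330,4,'s3')
E
```

```text
t 4.3 pos [0.6032 0.0651 0.0632] yyaw -9.47 tilt 0.19 q1,q6 [0.07 0.23]
shift [0.0009 0.0001 0.0082] turn 0.0074 F [-1.   0.9 -3.2] w 0.39
shift in turned axes [0.0009 0.0001 0.0082]
```

View pics/s3.png

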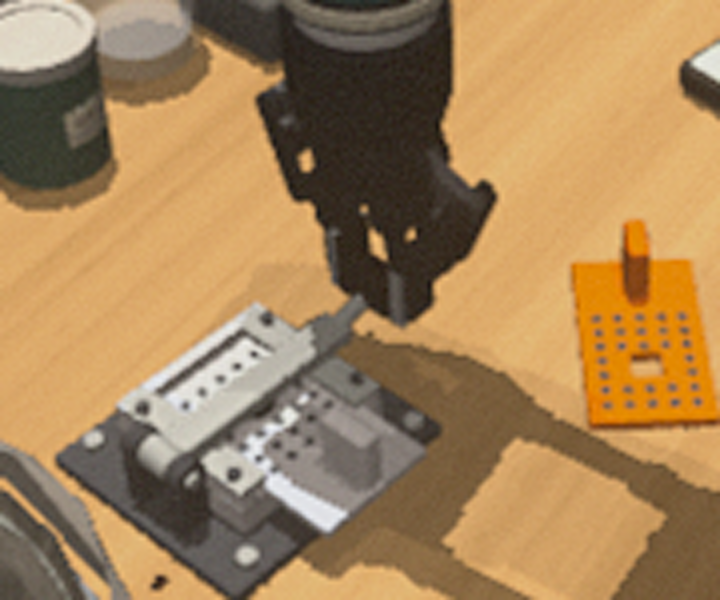

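Request:
servo_tool --moves '[[255,[0,0,-0.008],0],[255,[0.001,0,-0.01],0],[255,[0.002,0,-0.01],0],[255,[0.002,0,-0.01],0],[255,[0.003,0,-0.01],0],[255,[0.003,0,-0.01],0],[255,[0.004,0,-0.01],0],[255,[0,0,0],0]]'

```text
time: 5.02
tool_pos: [0.6069, 0.0891, 0.1355]
tcp_rot: [-2.39, -2.029, -0.013]
wrist_force: [-0.8, -0.1, -0.8]
width: 0.391
```

```bash
cat >> h.py <<'E'
def arc(off=(0,0)):
    s=bot.read_state(); p=s['tool_pos']; ey=np.array([np.sin(np.radians(9.8)),np.cos(np.radians(9.8))])
    # reference grasp: TCP (.6032,.0651,.0632) at alpha0=.058
    dy=(p[:2]-np.array([.6032,.0651]))@ey; dz=p[2]-.0632
    yy=138.2*np.cos(.058)-dy*1e3; zz=138.2*np.sin(.058)+dz*1e3
    a=np.arctan2(zz,yy); print('theta',round(a-.058,3),'r',np.hypot(yy,zz).round(1),'t',s['time'],'F',s['wrist_force'].round(1),'w',s['width'].round(3),'yyaw',np.degrees(np.arctan2(*Ro.from_rotvec(s['tcp_rot']).as_matrix()[[1,0],1])).round(1))
    # suggested rows: positions on circle
    for k in range(1,9):
        b=a+.08*k
        print(k, ((yy-138.2*np.cos(b))).round(1),(138.2*np.sin(b)-zz).round(1),'inc',(138.2*.08*np.sin(b-.04)).round(1),(138.2*.08*np.cos(b-.04)).round(1))
E
python3 - <<'E'
from h import *
arc()
E
```

```text
Traceback (most recent call last):
  File "h.py", line 30, in arc
    a=np.arctan2(zz,yy); print('theta',round(a-.058,3),'r',np.hypot(yy,zz).round(1),'t',s['time'],'F',s['wrist_force'].round(1),'w',s['width'].round(3),'yyaw',np.degrees(np.arctan2(*Ro.from_rotvec(s['tcp_rot']).as_matrix()[[1,0],1])).round(1))
                                                                                                                                    ^^^^^^^^^^^^^^^^
AttributeError: 'float' object has no attribute 'round'
```

```bash
sed -i "s/s\['width'\].round(3)/round(s['width'],3)/" h.py
python3 - <<'E'
from h import *
arc()
c=snap('side','side4')
crop('side4',140,150,320,330,3.3,'s4')
E
```

```text
theta 0.557 r 139.2 t 5.0167 F [-0.8 -0.1 -0.8] w 0.391 yyaw -9.4
1 7.6 8.2 inc 6.7 8.8
2 15.0 16.4 inc 7.4 8.2
3 23.0 24.0 inc 8.0 7.6
4 31.6 30.9 inc 8.6 6.9
5 40.8 37.1 inc 9.2 6.2
6 50.4 42.5 inc 9.6 5.5
7 60.4 47.2 inc 10.0 4.7
8 70.8 51.0 inc 10.4 3.9
```

View pics/s4.png

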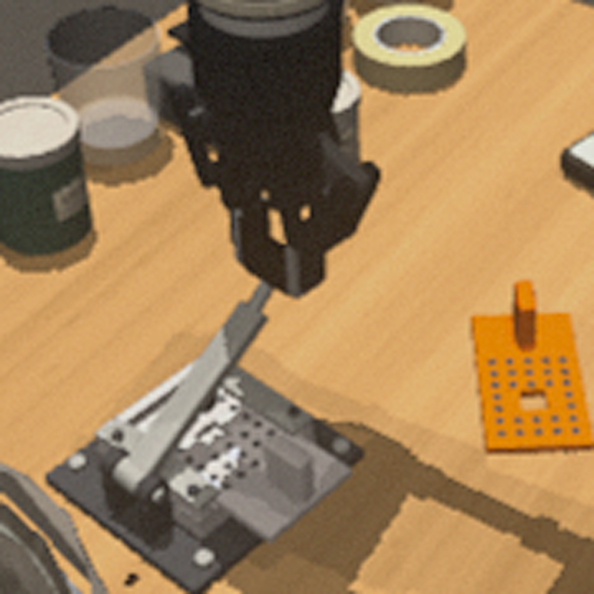

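The bar is following, at about 0.56 rad with the knob still between the fingers. I'll continue along the arc.

Request:
servo_tool --moves '[[255,[0.007,0,-0.008],0],[255,[0.007,0,-0.008],0],[255,[0.008,0,-0.007],0],[255,[0.008,0,-0.007],0],[255,[0.009,0,-0.006],0],[255,[0.009,0,-0.006],0],[255,[0.01,0,-0.005],0],[255,[0,0,0],0]]'

```text
time: 5.73
tool_pos: [0.6162, 0.1492, 0.185]
tcp_rot: [-2.391, -2.03, -0.006]
wrist_force: [1.6, 1.1, -6.1]
width: 0.388
```

```bash
python3 - <<'E'
from h import *
arc()
E
```

```text
theta 1.126 r 140.2 t 5.7333 F [ 1.6  1.1 -6.1] w 0.388 yyaw -9.3
1 11.1 1.9 inc 10.4 3.8
2 21.8 4.9 inc 10.7 2.9
3 32.7 6.9 inc 10.9 2.1
4 43.6 8.1 inc 11.0 1.2
5 54.7 8.4 inc 11.1 0.3
6 65.7 7.8 inc 11.0 -0.6
7 76.7 6.3 inc 11.0 -1.5
8 87.5 4.0 inc 10.8 -2.3
```

Request:
servo_tool --moves '[[255,[0.01,0,-0.002],0],[255,[0.01,0,-0.002],0],[255,[0.011,0,-0.0015],0],[255,[0.011,0,-0.001],0],[255,[0.011,0,0],0],[255,[0.011,0,0.001],0],[255,[0.011,0,0.001],0],[255,[0,0,0],0]]'

```text
time: 6.4
tool_pos: [0.6282, 0.2265, 0.1945]
tcp_rot: [-2.395, -2.033, 0.005]
wrist_force: [1.1, -1.2, -1.5]
width: 0.387
```

```bash
python3 - <<'E'
from h import *
arc()
E
```

```text
theta 1.693 r 141.6 t 6.4 F [ 1.1 -1.2 -1.5] w 0.387 yyaw -9.4
1 10.2 -5.8 inc 10.8 -2.4
2 20.7 -9.0 inc 10.6 -3.3
3 31.0 -13.1 inc 10.3 -4.1
4 40.9 -18.1 inc 9.9 -4.9
5 50.4 -23.7 inc 9.5 -5.7
6 59.4 -30.2 inc 9.0 -6.4
7 67.8 -37.3 inc 8.5 -7.1
8 75.7 -45.0 inc 7.9 -7.8
```

Request:
servo_tool --moves '[[255,[0.009,0,0.003],0],[255,[0.007,0,0.003],0],[255,[0,0,0],0],[255,[0,0,0],0],[0,[0,0,0],0],[0,[0,0,0],0],[0,[0,0,0],0],[0,[0,0,0],0]]'

```text
time: 7.07
tool_pos: [0.6327, 0.2465, 0.1906]
tcp_rot: [-2.394, -2.032, -0.007]
wrist_force: [-0.3, 0.2, 0.1]
width: 0.932
```

```bash
python3 - <<'E'
from h import *
arc()
c=snap('side','side5');snap('wrist','wrist5')
crop('side5',100,120,320,330,2.8,'s5')
E
```

```text
theta 1.839 r 142.9 t 7.0667 F [-0.3  0.2  0.1] w 0.932 yyaw -9.4
1 8.8 -8.4 inc 10.3 -4.0
2 18.8 -13.2 inc 10.0 -4.8
3 28.3 -18.8 inc 9.6 -5.6
4 37.4 -25.1 inc 9.1 -6.3
5 46.0 -32.1 inc 8.6 -7.0
6 53.9 -39.7 inc 8.0 -7.7
7 61.3 -48.0 inc 7.3 -8.3
8 67.9 -56.9 inc 6.6 -8.8
```

View pics/s5.png

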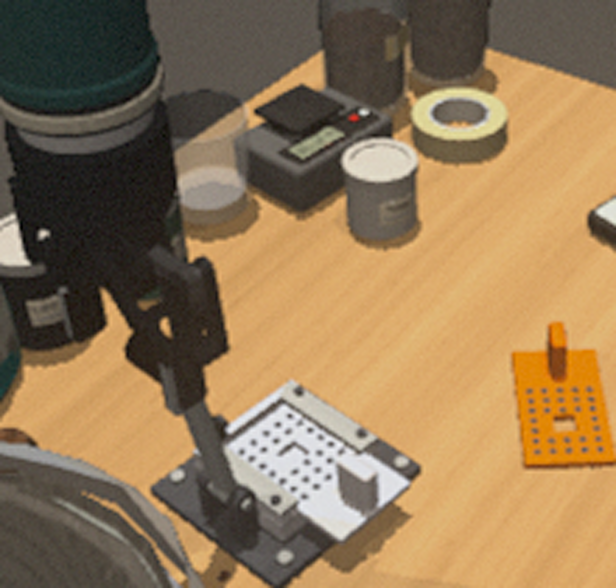

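View pics/wrist5.png

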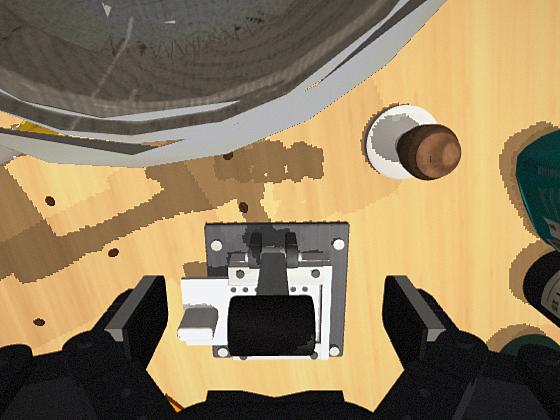

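The bar stands open at side crop (210,440), and the knob is released at wrist (272,325). I'll check its angle, then retreat upwards.

```bash
python3 - <<'E'
from h import *
c=load('wrist5')
for v in (305,315,325,335,345): print(w(c,272,v).round(4), )
ey=np.array([.171,.985]);h=np.array([.627,.202])
for v in (305,325,345): p=w(c,272,v); print(((p[:2]-h)@ey).round(4))
p=onz(c,272,325,.178);print('ctr',p,(p[:2]-h)@ey)
go(.555,.156,.13,80.2)
E
```

```text
[0.6308 0.2427 0.1802]
[0.6305 0.2408 0.1842]
[0.6299 0.2376 0.186 ]
[0.6295 0.2347 0.188 ]
[0.6288 0.2306 0.1885]
0.0407
0.0356
0.0285
ctr [0.62901872 0.23231527 0.178     ] 0.030205746356184192
t 7.17 pos [0.6327 0.2464 0.1906] yyaw -9.35 tilt 0.25 q1,q6 [0.33 0.49]
shift [-0.1021 -0.062   0.0601] turn -1.5629 F [ 0.5 -0.  -0.5] w 1.002
shift in turned axes [ 0.0612 -0.1026  0.0601]
```

Request:
servo_tool --moves '[[0,[0,0,-0.02],0],[0,[0,0,-0.03],0],[0,[0,0,-0.03],0],[0,[0,0,-0.02],0],[0,[-0.03,-0.03,0],0],[0,[-0.03,-0.03,0],0],[0,[-0.03,-0.01,0],0],[0,[0,0,0],0]]'

```text
time: 7.83
tool_pos: [0.5481, 0.1674, 0.2921]
tcp_rot: [-2.392, -2.032, -0.004]
wrist_force: [-0.3, 0.8, -0.7]
width: 0.999
```

```bash
python3 - <<'E'
from h import *
go(.555,.156,.15,80.2)
c=snap('side','side6');snap('wrist','wrist6')
crop('side6',100,120,320,330,2.8,'s6')
E
```

```text
t 7.83 pos [0.5481 0.1674 0.2921] yyaw -9.3 tilt 0.23 q1,q6 [0.25 0.41]
shift [-0.0107  0.0088  0.1421] turn -1.562 F [-0.3  0.8 -0.7] w 0.999
shift in turned axes [-0.0089 -0.0106  0.1421]
```

View pics/s6.png

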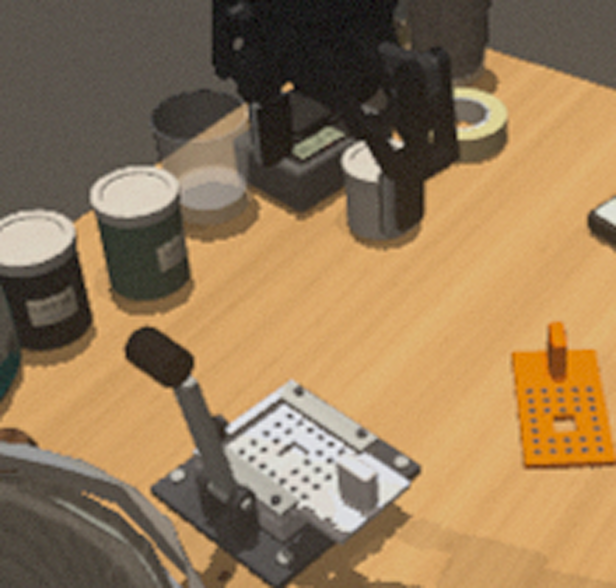

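View pics/wrist6.png

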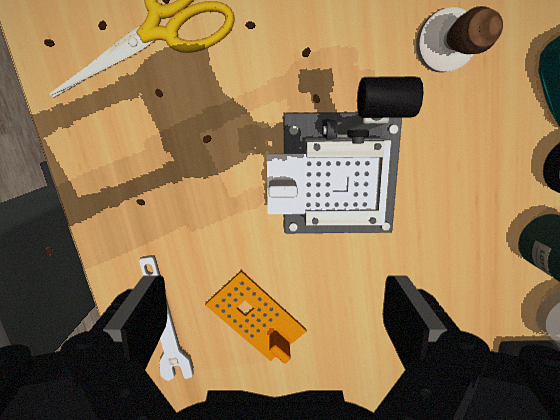

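The bar is open: the knob stands about 37 mm beyond the hinge, so about 1.78 rad. The rib is at wrist (285,187). I'll turn the jaws to go across it.

Request:
servo_tool --moves '[[0,[0,0,0],-0.12],[0,[0,0,0],-0.12],[0,[0,0,0],-0.12],[0,[0,0,0],-0.12],[0,[0,0,0],-0.12],[0,[0,0,0],-0.12],[0,[0,0,0],-0.12],[0,[0,0,0],-0.12]]'

```text
time: 8.6
tool_pos: [0.5573, 0.1771, 0.2923]
tcp_rot: [1.13, 2.93, 0.022]
wrist_force: [0.6, 0.4, 0.3]
width: 0.998
```

Request:
servo_tool --moves '[[100,[0,0,0],-0.12],[100,[0,0,0],-0.12],[100,[0,0,0],-0.12],[100,[0,0,0],-0.12],[100,[0,0,0],-0.1],[100,[0,0,0.02],-0.02],[100,[0,0,0.03],0],[100,[0,0,0],0]]'

```text
time: 9.27
tool_pos: [0.5671, 0.1872, 0.2416]
tcp_rot: [0.16, 3.125, 0.03]
wrist_force: [-1.1, -0.7, -1.3]
width: 0.611
```

```bash
python3 - <<'E'
from h import *
go(.555,.156,.12,80.2)
c=snap('wrist','wrist7')
go(.555,.156,.12,80.2)
E
```

```text
t 9.27 pos [0.5671 0.1872 0.2416] yyaw 84.16 tilt 1.32 q1,q6 [ 0.27 -1.21]
shift [ 0.0103 -0.0347  0.1208] turn 0.0691 F [-1.1 -0.7 -1.3] w 0.611
shift in turned axes [ 0.0078 -0.0353  0.1208]
t 9.32 pos [0.5685 0.1876 0.2446] yyaw 84.16 tilt 1.5 q1,q6 [ 0.27 -1.2 ]
shift [ 0.012  -0.0355  0.1237] turn 0.069 F [-0.2 -0.3  0.2] w 0.609
shift in turned axes [ 0.0096 -0.0362  0.1237]
```

View pics/wrist7.png

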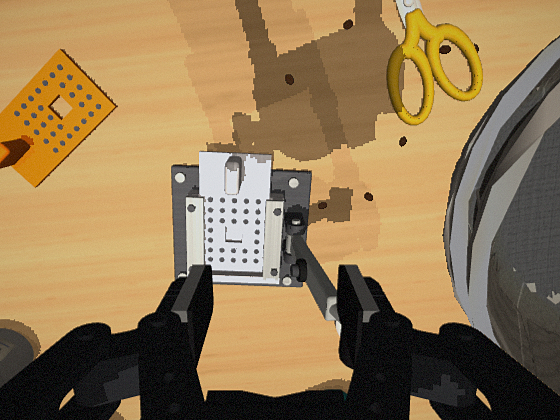

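Request:
servo_tool --moves '[[100,[0.005,-0.012,0],0.035],[100,[0.005,-0.012,0],0.034],[100,[0,-0.011,0.01],0],[100,[0,0,0.02],0],[100,[0,0,0.025],0],[100,[0,0,0.02],0],[100,[0,0,0],0],[100,[0,0,0],0]]'

```text
time: 9.98
tool_pos: [0.5598, 0.1497, 0.1765]
tcp_rot: [0.284, 3.096, 0.039]
wrist_force: [0.9, 1.1, 0.2]
width: 0.61
```

```bash
python3 - <<'E'
from h import *
np.set_printoptions(precision=4,suppress=True)
c=load('wrist7')
for p in [(225,158),(240,158),(242,190),(226,190),(233,175),(200,152),(270,152)]: print(p,w(c,*p),onz(c,*p,.061))
c=snap('wrist','wrist8')
go(.555,.156,.08,80.2)
E
```

```text
(225, 158) [0.5427 0.1487 0.0285] [0.5376 0.1529 0.061 ]
(240, 158) [0.5428 0.1627 0.0367] [0.5389 0.1649 0.061 ]
(242, 190) [0.5733 0.16   0.0294] [0.5653 0.1631 0.061 ]
(226, 190) [0.564  0.1499 0.0606] [0.5639 0.15   0.061 ]
(233, 175) [0.5518 0.1576 0.0622] [0.5521 0.1574 0.061 ]
(200, 152) [0.5352 0.1275 0.0282] [0.5308 0.1339 0.061 ]
(270, 152) [ 0.5462  0.1888 -0.0013] [0.5366 0.1893 0.061 ]
t 10.03 pos [0.5595 0.1497 0.1764] yyaw 79.53 tilt 2.3 q1,q6 [ 0.21 -1.19]
shift [0.0084 0.0027 0.0963] turn -0.0117 F [ 0.4  0.2 -0.8] w 0.606
shift in turned axes [0.0083 0.0028 0.0963]
```

View pics/wrist8.png

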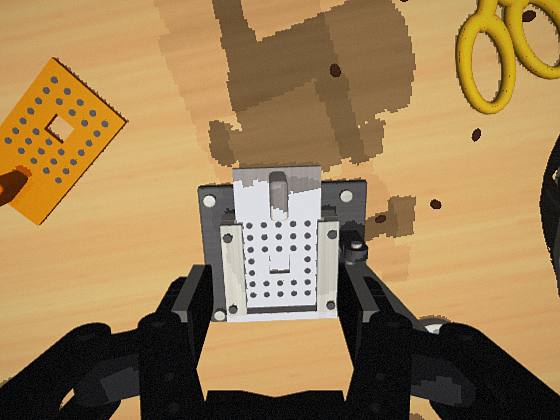

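```bash
python3 - <<'E'
import numpy as np
from scipy.spatial.transform import Rotation as Ro
for n,r in [('start',[-.3555,-3.121,.0027]),('xy1',[-.334,-3.12,.006]),('xy2',[-.525,-3.096,.01]),('turn',[-1.947,-2.464,.018]),('k',[-2.408,-2.017,.019]),('down',[-2.399,-2.028,.007]),('down2',[-2.396,-2.03,.005]),('up',[-2.39,-2.029,-.013]),('arc',[-2.391,-2.03,-.006]),('arc',[-2.395,-2.033,.005]),('rel',[-2.394,-2.032,-.007]),('upfast',[-2.392,-2.032,-.004]),('turn-',[1.13,2.93,.022]),('turn-',[.16,3.125,.03]),('lat/down',[.284,3.096,.039])]:
    R=Ro.from_rotvec(r).as_matrix(); print(n,(np.degrees(R[:,2])).round(2)[:2],'tool-x/y tilt',np.degrees(R[2,:2]).round(2))
E
python3 - <<'E'
import sys; sys.path.insert(0,'.')
from h import *
s=bot.read_state(); print(s['joint_vel'].round(4),s['tcp_rot'],s['q'].round(3))
E
```

```text
start [-0.03 -0.1 ] tool-x/y tilt [ 0.01 -0.1 ]
xy1 [-0.24 -0.19] tool-x/y tilt [ 0.19 -0.24]
xy2 [-0.14 -0.35] tool-x/y tilt [ 0.02 -0.37]
turn [-0.46 -0.47] tool-x/y tilt [-0.36 -0.56]
k [-0.55 -0.43] tool-x/y tilt [-0.52 -0.46]
down [-0.2  -0.15] tool-x/y tilt [-0.19 -0.18]
down2 [-0.19 -0.06] tool-x/y tilt [-0.09 -0.17]
up [0.12 0.59] tool-x/y tilt [0.6  0.03]
arc [-0.02  0.36] tool-x/y tilt [ 0.35 -0.08]
arc [-0.14 -0.11] tool-x/y tilt [-0.14 -0.12]
rel [0.14 0.23] tool-x/y tilt [0.25 0.1 ]
upfast [-0.    0.23] tool-x/y tilt [ 0.22 -0.04]
turn- [0.35 0.72] tool-x/y tilt [0.23 0.77]
turn- [0.76 1.06] tool-x/y tilt [-0.65  1.13]
lat/down [1.98 1.26] tool-x/y tilt [-1.71  1.6 ]
[ 0.0085 -0.0052 -0.0151  0.0033  0.0036  0.004 ] [0.28438963 3.09685636 0.03882636] [ 0.21   0.125  1.922  0.017  1.057 -1.185]
```

Request:
servo_tool --moves '[[100,[0.005,0.002,0],0],[100,[0.004,0.002,0],0],[100,[0,0,0],0],[100,[0,0,0],0],[100,[0,0,0],0],[100,[0,0,0],0],[100,[0,0,0],0],[100,[0,0,0],0]]'

```text
time: 10.7
tool_pos: [0.5543, 0.1565, 0.1842]
tcp_rot: [0.283, 3.085, 0.045]
wrist_force: [0.6, -0.4, -0.2]
width: 0.606
```

```bash
cat >> h.py <<'E'
def tilt():
    R=Ro.from_rotvec(bot.read_state()['tcp_rot']).as_matrix(); print('z lean world xy deg',np.degrees(R[:2,2]).round(2),'tool-x/y rise deg',np.degrees(R[2,:2]).round(2))
E
python3 - <<'E'
from h import *
tilt();go(.555,.156,.08,80.2)
E
```

```text
z lean world xy deg [2.61 1.42] tool-x/y rise deg [-2.3   1.87]
t 10.7 pos [0.5543 0.1565 0.1842] yyaw 79.54 tilt 2.97 q1,q6 [ 0.22 -1.17]
shift [ 0.0034 -0.0037  0.104 ] turn -0.0115 F [ 0.6 -0.4 -0.2] w 0.606
shift in turned axes [ 0.0034 -0.0037  0.104 ]
```

```bash
python3 - <<'E'
from h import *
s=bot.read_state(); print(s['q'].round(4),s['joint_vel'].round(4),s['joint_torque'].round(2))
E
```

```text
[ 0.224   0.1044  1.9303  0.0161  1.0571 -1.1711] [ 0.0001 -0.0012 -0.0042 -0.0008 -0.0008 -0.0008] [ 1.000e-02 -4.061e+01 -3.465e+01  7.000e-02 -2.600e-01  0.000e+00]
```

Request:
servo_tool --moves '[[100,[0,0,0],0],[100,[0,0,0],0],[100,[0,0,0],0],[100,[0,0,0],0],[100,[0,0,0],0],[100,[0,0,0],0],[100,[0,0,0],0],[100,[0,0,0],0]]'

```text
time: 11.37
tool_pos: [0.5542, 0.1564, 0.1834]
tcp_rot: [0.284, 3.086, 0.044]
wrist_force: [0.5, 0.0, -0.2]
width: 0.611
```

```bash
python3 - <<'E'
from h import *
s=bot.read_state(); print(s['q'].round(4),s['joint_vel'].round(4),s['joint_torque'].round(2))
tilt();go(.555,.156,.08,80.2)
E
```

```text
[ 0.2239  0.1056  1.9303  0.016   1.0571 -1.1711] [-0.0023  0.0015  0.0005 -0.0003  0.0015  0.0013] [  0.   -40.57 -34.62   0.07  -0.26  -0.  ]
z lean world xy deg [2.54 1.4 ] tool-x/y rise deg [-2.24  1.84]
t 11.37 pos [0.5542 0.1564 0.1834] yyaw 79.53 tilt 2.9 q1,q6 [ 0.22 -1.17]
shift [ 0.0032 -0.0035  0.1033] turn -0.0117 F [ 0.5  0.  -0.2] w 0.611
shift in turned axes [ 0.0032 -0.0035  0.1033]
```

Request:
servo_tool --moves '[[100,[0,0,0],0.12],[100,[0,0,0],0.12],[100,[0,0,0],0.12],[100,[0,0,0],0.12],[100,[0,0,0],0.12],[100,[0,0,0],0.12],[100,[0,0,0],0.12],[100,[0,0,0],0.12]]'

```text
time: 12.03
tool_pos: [0.5541, 0.1562, 0.1833]
tcp_rot: [1.735, 2.59, 0.07]
wrist_force: [0.4, 0.5, 0.1]
width: 0.606
```

```bash
python3 - <<'E'
from h import *
s=bot.read_state(); print(s['q'].round(4),s['joint_vel'].round(4))
tilt();go(.555,.156,.08,80.2)
E
```

```text
[ 0.2238  0.1057  1.9306  0.016   1.0571 -0.1742] [ 1.8000e-03  6.0000e-04 -1.4000e-03  9.0000e-04  5.0000e-04  1.4869e+00]
z lean world xy deg [2.52 1.39] tool-x/y rise deg [0.33 2.86]
t 12.03 pos [0.5541 0.1562 0.1833] yyaw 22.37 tilt 2.88 q1,q6 [ 0.22 -0.17]
shift [-0.0012 -0.0044  0.1032] turn -1.0094 F [0.4 0.5 0.1] w 0.606
shift in turned axes [ 0.0031 -0.0033  0.1032]
```

Request:
servo_tool --moves '[[100,[0,0.015,0],0],[100,[0,0.015,0],0],[100,[0,0,0],0],[100,[0,0,0],0],[100,[0,0,0],0],[100,[0,0,0],0],[100,[0,0,0],0],[100,[0,0,0],0]]'

```text
time: 12.7
tool_pos: [0.5798, 0.1669, 0.1839]
tcp_rot: [1.744, 2.587, 0.065]
wrist_force: [0.4, 0.2, 0.2]
width: 0.608
```

```bash
python3 - <<'E'
from h import *
s=bot.read_state(); print(s['q'].round(4),s['joint_vel'].round(4))
tilt();go(.555,.156,.08,80.2)
E
```

```text
[ 0.2318  0.1583  1.8696  0.0152  1.0689 -0.1598] [-0.0017 -0.0057  0.0112  0.0002  0.0022 -0.0001]
z lean world xy deg [2.32 1.33] tool-x/y rise deg [0.36 2.65]
t 12.7 pos [0.5798 0.1669 0.1839] yyaw 22.03 tilt 2.68 q1,q6 [ 0.23 -0.16]
shift [-0.0014 -0.0318  0.1025] turn -1.0152 F [0.4 0.2 0.2] w 0.608
shift in turned axes [ 0.0263 -0.018   0.1025]
```

Request:
servo_tool --moves '[[100,[0,0,0],-0.12],[100,[0,0,0],-0.12],[100,[0,0,0],-0.12],[100,[0,0,0],-0.12],[100,[0,0,0],-0.12],[100,[0,0,0],-0.12],[100,[0,0,0],-0.12],[100,[0,0,0],-0.08]]'

```text
time: 13.37
tool_pos: [0.5766, 0.1656, 0.1838]
tcp_rot: [0.354, 3.085, 0.042]
wrist_force: [-0.6, -0.6, -0.7]
width: 0.609
```

```bash
python3 - <<'E'
from h import *
tilt();go(.555,.156,.08,80.2)
E
```

```text
z lean world xy deg [2.23 1.3 ] tool-x/y rise deg [-1.88  1.77]
t 13.37 pos [0.5766 0.1656 0.1838] yyaw 76.95 tilt 2.58 q1,q6 [ 0.23 -1.12]
shift [ 0.0222 -0.0175  0.1027] turn -0.0568 F [-0.6 -0.6 -0.7] w 0.609
shift in turned axes [ 0.0232 -0.0162  0.1027]
```

Request:
servo_tool --moves '[[100,[0.006,-0.005,0.005],-0.03],[100,[0.008,-0.007,0.015],-0.025],[100,[0.005,-0.004,0.02],0],[100,[0.002,-0.001,0.02],0],[100,[0,0,0.015],0],[100,[0,0,0.01],0],[100,[0,0,0.005],0],[100,[0,0,0.002],0]]'

```text
time: 14.03
tool_pos: [0.5558, 0.1545, 0.0906]
tcp_rot: [0.257, 3.088, 0.043]
wrist_force: [0.0, -0.1, -0.0]
width: 0.605
```

```bash
python3 - <<'E'
from h import *
tilt();go(.555,.156,.063,80.2)
c=snap('wrist','wrist9')
go(.555,.156,.063,80.2)
E
```

```text
z lean world xy deg [2.58 1.38] tool-x/y rise deg [-2.32  1.78]
t 14.03 pos [0.5558 0.1545 0.0906] yyaw 80.54 tilt 2.93 q1,q6 [ 0.22 -1.2 ]
shift [0.0022 0.0005 0.0275] turn 0.0059 F [ 0.  -0.1 -0. ] w 0.605
shift in turned axes [0.0022 0.0005 0.0275]
t 14.08 pos [0.5557 0.1544 0.0905] yyaw 80.54 tilt 2.9 q1,q6 [ 0.22 -1.2 ]
shift [0.0021 0.0006 0.0274] turn 0.0059 F [ 0.3 -0.6 -0.5] w 0.61
shift in turned axes [0.0021 0.0006 0.0274]
```

View pics/wrist9.png

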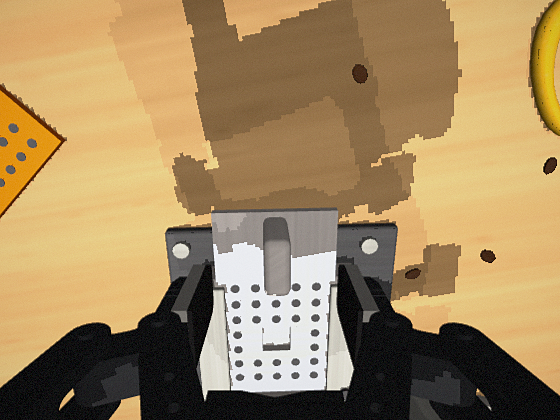

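The rib at (277,250) is centred between the fingers at (195) and (357), and the plate edges are parallel to the jaws. I'll descend and grip.

Request:
servo_tool --moves '[[100,[0.001,0,0.009],0],[100,[0.001,0,0.009],0],[100,[0,0,0.007],0],[100,[0,0,0.003],0],[100,[0,0,0],0],[255,[0,0,0],0],[255,[0,0,0],0],[255,[0,0,0],0]]' --newtons 60

```text
time: 14.75
tool_pos: [0.5579, 0.1563, 0.0626]
tcp_rot: [0.256, 3.083, 0.045]
wrist_force: [-0.3, 0.6, -0.0]
width: 0.189
```

Request:
servo_tool --moves '[[255,[0,0,0],0],[255,[0,0,0],0],[255,[0,0,0],0],[255,[0,0,0],0],[255,[0,0,0],0],[255,[0,0,0],0],[255,[0,0,0],0],[255,[0,0,0],0]]'

```text
time: 15.42
tool_pos: [0.5579, 0.1562, 0.0634]
tcp_rot: [0.256, 3.082, 0.045]
wrist_force: [-0.2, 0.1, -0.2]
width: 0.125
```

```bash
python3 - <<'E'
from h import *
tilt();go(.555,.156,.063,80.2)
c=snap('side','side10')
crop('side10',100,120,320,330,2.8,'s10')
go(.555,.156,.063,80.2)
E
```

```text
z lean world xy deg [2.89 1.43] tool-x/y rise deg [-2.62  1.89]
t 15.42 pos [0.5579 0.1562 0.0634] yyaw 80.56 tilt 3.23 q1,q6 [ 0.22 -1.19]
shift [ 0.0029 -0.0007  0.0003] turn 0.0063 F [-0.2  0.1 -0.2] w 0.125
shift in turned axes [ 0.0029 -0.0007  0.0003]
t 15.47 pos [0.5579 0.1562 0.0634] yyaw 80.56 tilt 3.23 q1,q6 [ 0.22 -1.19]
shift [ 0.0029 -0.0007  0.0002] turn 0.0063 F [ 0.3 -0.6  0.7] w 0.13
shift in turned axes [ 0.0029 -0.0007  0.0002]
```

View pics/s10.png

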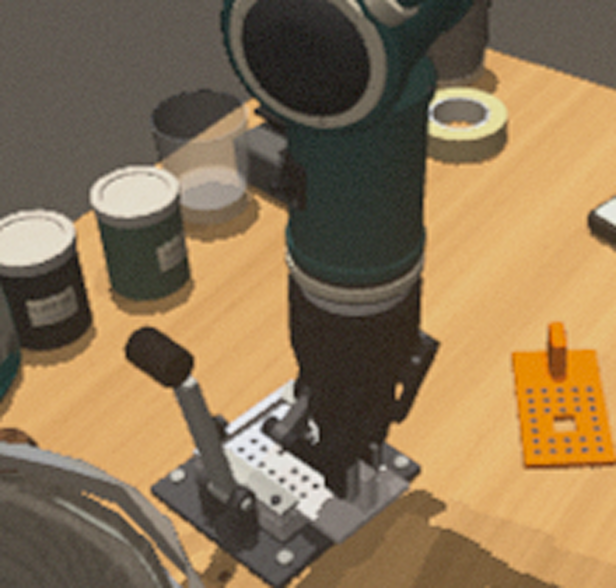

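Gripped: the width reads 0.13, about 11 mm, which matches the 12 mm rib. Now sliding out.

Request:
servo_tool --moves '[[255,[0.003,0,-0.0003],0],[255,[0.005,0,-0.0003],0],[255,[0.006,0,-0.0003],0],[255,[0.006,0,-0.0003],0],[255,[0.006,0,-0.0003],0],[255,[0.005,0,-0.0003],0],[255,[0.003,0,0],0],[255,[0.001,0,0],0]]'

```text
time: 16.13
tool_pos: [0.5192, 0.1626, 0.0633]
tcp_rot: [0.255, 3.082, 0.045]
wrist_force: [0.2, -0.3, 0.3]
width: 0.126
```

```bash
python3 - <<'E'
from h import *
tilt();go(.5579-.11*.985,.1562+.11*.17,.064,80.2)
E
```

```text
z lean world xy deg [2.89 1.43] tool-x/y rise deg [-2.62  1.89]
t 16.13 pos [0.5192 0.1626 0.0633] yyaw 80.58 tilt 3.23 q1,q6 [ 0.25 -1.17]
shift [ 0.0706  0.0008 -0.0039] turn 0.0066 F [ 0.2 -0.3  0.3] w 0.126
shift in turned axes [ 0.0706  0.0003 -0.0039]
```

Request:
servo_tool --moves '[[255,[0.006,0,-0.0004],0],[255,[0.009,0,-0.0006],0],[255,[0.012,0,-0.0006],0],[255,[0.012,0,-0.0006],0],[255,[0.011,0,-0.0006],0],[255,[0.009,0,-0.0006],0],[255,[0.006,0,-0.0003],0],[255,[0.003,0,0],0]]'

```text
time: 16.8
tool_pos: [0.4428, 0.1744, 0.0629]
tcp_rot: [0.256, 3.086, 0.044]
wrist_force: [1.0, -0.7, -1.5]
width: 0.128
```

```bash
python3 - <<'E'
from h import *
tilt();go(.5579-.11*.985,.1562+.11*.17,.064,80.2)
c=snap('side','side11')
crop('side11',100,120,320,330,2.8,'s11')
E
```

```text
z lean world xy deg [2.71 1.4 ] tool-x/y rise deg [-2.44  1.83]
t 16.8 pos [0.4428 0.1744 0.0629] yyaw 80.56 tilt 3.05 q1,q6 [ 0.32 -1.1 ]
shift [-0.0067  0.0017 -0.0008] turn 0.0063 F [ 1.  -0.7 -1.5] w 0.128
shift in turned axes [-0.0066  0.0017 -0.0008]
```

View pics/s11.png

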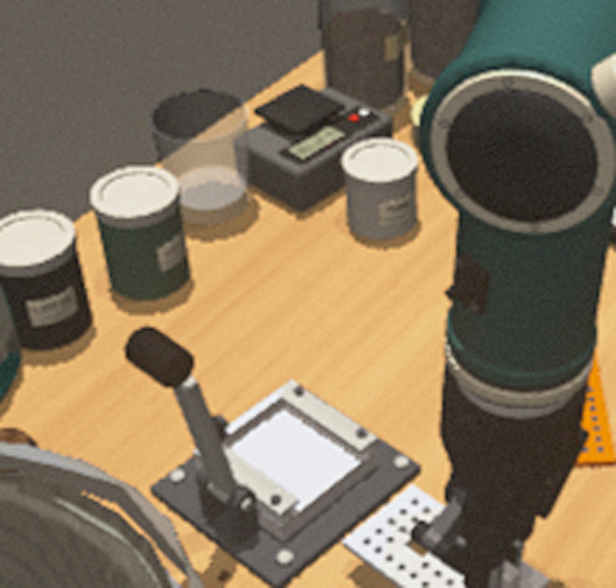

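The plate is clear of the rails, at side crop (420,540), and the bar is still open. Lifting next.

Request:
servo_tool --moves '[[255,[0,0,-0.004],0],[255,[0,0,-0.01],0],[255,[0,0,-0.015],0],[255,[0,0,-0.015],0],[255,[0,0,-0.012],0],[255,[0,0,-0.008],0],[255,[0,0,-0.004],0.03],[255,[0,0,-0.001],0.04]]'

```text
time: 17.52
tool_pos: [0.4425, 0.1729, 0.1405]
tcp_rot: [0.367, 3.071, 0.049]
wrist_force: [0.5, 0.4, -1.2]
width: 0.125
```

```bash
python3 - <<'E'
from h import *
tilt();go(.469,-.2455,.13,76.5)
c=snap('side','side12');snap('wrist','wrist12')
E
```

```text
z lean world xy deg [2.98 1.46] tool-x/y rise deg [-2.56  2.13]
t 17.52 pos [0.4425 0.1729 0.1405] yyaw 76.42 tilt 3.33 q1,q6 [ 0.31 -1.02]
shift [-0.1241 -0.4006  0.0011] turn -0.0014 F [ 0.5  0.4 -1.2] w 0.125
shift in turned axes [-0.1235 -0.4007  0.0011]
```

View pics/side12.png

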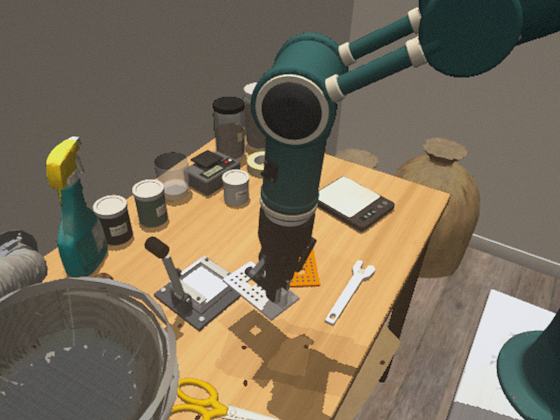

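View pics/wrist12.png

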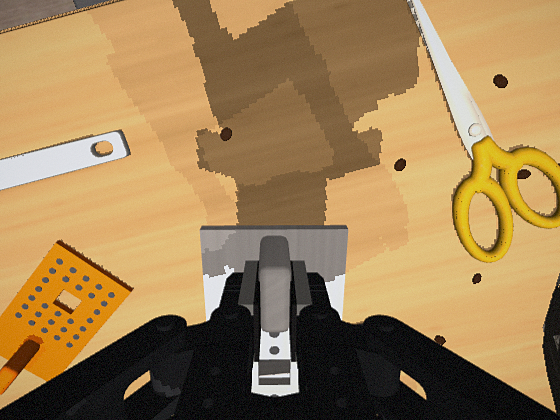

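Request:
servo_tool --moves '[[255,[-0.004,-0.012,0],0],[255,[-0.008,-0.024,0],0],[255,[-0.009,-0.03,0],0],[255,[-0.009,-0.03,0],0],[255,[-0.009,-0.03,0],0],[255,[-0.009,-0.03,0],0],[255,[-0.009,-0.03,0],0],[255,[-0.009,-0.03,0],0]]'

```text
time: 18.28
tool_pos: [0.4593, -0.0561, 0.1361]
tcp_rot: [0.333, 3.072, 0.053]
wrist_force: [0.7, 1.0, -1.9]
width: 0.127
```

```bash
python3 - <<'E'
from h import *
tilt();go(.469,-.2455,.13,76.5)
E
```

```text
z lean world xy deg [3.1  1.64] tool-x/y rise deg [-2.68  2.27]
t 18.28 pos [ 0.4593 -0.0561  0.1361] yyaw 77.69 tilt 3.51 q1,q6 [-0.2  -1.58]
shift [-0.0498 -0.1831  0.0012] turn 0.0208 F [ 0.7  1.  -1.9] w 0.127
shift in turned axes [-0.0536 -0.1821  0.0012]
```

Request:
servo_tool --moves '[[255,[-0.008,-0.03,0],0.01],[255,[-0.008,-0.03,0],0.01],[255,[-0.008,-0.03,0],0],[255,[-0.008,-0.026,0],0],[255,[-0.006,-0.02,0],0],[255,[-0.005,-0.014,0],0],[255,[-0.003,-0.008,0],0],[255,[-0.001,-0.003,0],0]]'

```text
time: 18.95
tool_pos: [0.4675, -0.2396, 0.1314]
tcp_rot: [0.363, 3.07, 0.05]
wrist_force: [-0.8, -0.1, -1.7]
width: 0.125
```

```bash
python3 - <<'E'
from h import *
tilt();go(.469,-.2455,.13,76.5)
c=snap('side','side13');snap('scene','scene13')
go(.469,-.2455,.13,76.5)
crop('side13',280,80,460,250,3.5,'s13');crop('scene13',240,180,400,330,4,'g13')
E
```

```text
z lean world xy deg [3.08 1.51] tool-x/y rise deg [-2.64  2.19]
t 18.95 pos [ 0.4675 -0.2396  0.1314] yyaw 76.57 tilt 3.43 q1,q6 [-0.55 -1.92]
shift [-0.0027 -0.0054  0.0013] turn 0.0012 F [-0.8 -0.1 -1.7] w 0.125
shift in turned axes [-0.0027 -0.0054  0.0013]
t 19.05 pos [ 0.4674 -0.2385  0.1313] yyaw 76.59 tilt 3.43 q1,q6 [-0.55 -1.92]
shift [-0.0031 -0.0065  0.0012] turn 0.0016 F [ 0.   0.5 -1.6] w 0.129
shift in turned axes [-0.0031 -0.0065  0.0012]
```

View pics/s13.png

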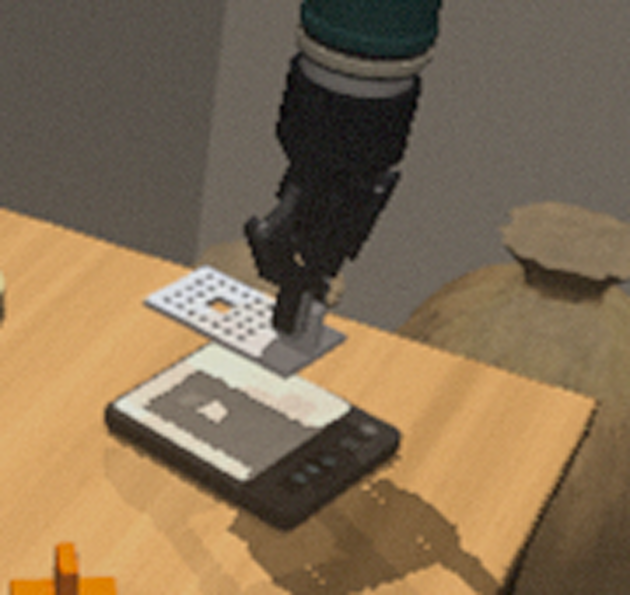

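View pics/g13.png

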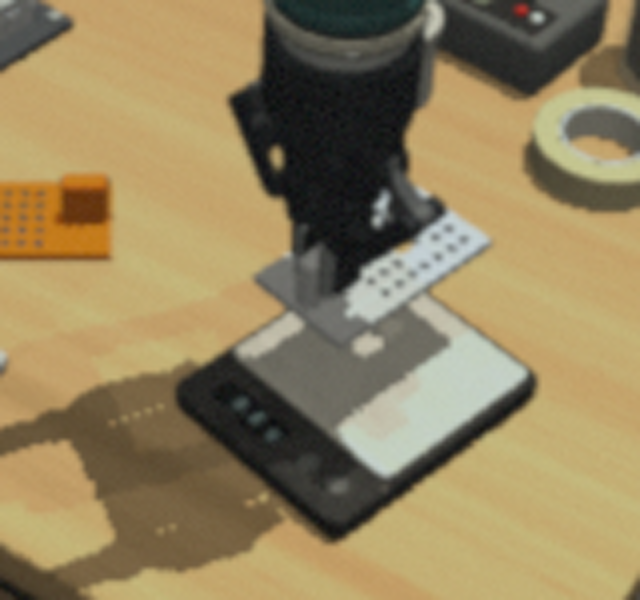

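Both views show the plate held level above the pan. Its corners are at s13 (207,267), (147,302), (288,375) and (345,338). I'll measure its pose against the pan.

```bash
cat > plane.py <<'E'
from h import *
np.set_printoptions(precision=4,suppress=True)
def fit(f,poly,off,k,zc):
    c=load(f); q=(np.array(poly)/k+np.array(off)).astype(np.float32)
    m=np.zeros(c['depth'].shape,np.uint8); ctr=q.mean(0); cv2.fillPoly(m,[(ctr+(q-ctr)*.85).astype(np.int32)],1)
    P=np.array([w(c,u,v) for v,u in zip(*np.nonzero(m)) if c['depth'][v,u]>0])
    P=P[abs(P[:,2]-zc)<.015]; 
    for _ in range(4):
        a=np.linalg.lstsq(np.c_[P[:,:2],np.ones(len(P))],P[:,2],rcond=None)[0]; r=P[:,2]-np.c_[P[:,:2],np.ones(len(P))]@a
        P=P[abs(r)<max(.002,2*r.std())] if len(P)>30 else P
    n=np.array([-a[0],-a[1],1]); n/=np.linalg.norm(n); print('n pts',len(P),'normal lean deg',np.degrees(n[:2]),)
    C=[]; o=-c['R'].T@c['t']
    for u,v in q:
        d=w(c,u,v,1.)-o; t=(a[2]+a[0]*o[0]+a[1]*o[1]-o[2])/(d[2]-a[0]*d[0]-a[1]*d[1]); C.append(o+t*d)
    C=np.array(C); print(C,'edges',np.linalg.norm(np.roll(C,-1,0)-C,axis=1)); m=C.mean(0); print('centre',m)
    return C
def rel(C,yaw):
    d=C.mean(0)[:2]-np.array([.507,-.2554]); e=np.radians(-13.8); print('in pan axes',d@[np.cos(e),np.sin(e)],d@[-np.sin(e),np.cos(e)],'yaw rel',np.degrees(yaw)+13.8)
E
python3 - <<'E'
from plane import *
C=fit('side13',[(207,267),(345,338),(288,375),(147,302)],(280,80),3.5,.1)
d=C[0]-C[1]+C[3]-C[2]; rel(C,np.arctan2(d[1],d[0]))
C=fit('scene13',[(492,242),(348,347),(255,276),(410,186)],(240,180),4,.1)
E
```

```text
n pts 430 normal lean deg [-0.264  -1.4177]
[[ 0.5517 -0.2904  0.0973]
 [ 0.4416 -0.2608  0.0975]
 [ 0.4555 -0.2014  0.099 ]
 [ 0.5652 -0.2275  0.0989]] edges [0.114  0.0611 0.1127 0.0643]
centre [ 0.5035 -0.245   0.0982]
in pan axes -0.005891510995797616 0.009244855680580323 yaw rel -0.3997781823258997
n pts 411 normal lean deg [-0.1939 -1.0039]
[[ 0.5515 -0.292   0.0978]
 [ 0.4414 -0.2686  0.0979]
 [ 0.4559 -0.2034  0.0991]
 [ 0.5639 -0.2348  0.0989]] edges [0.1125 0.0668 0.1125 0.0585]
centre [ 0.5032 -0.2497  0.0984]
```

```bash
python3 - <<'E'
from h import *
go(.4713,-.2477,.064,76.6)
E
```

```text
t 19.05 pos [ 0.4674 -0.2385  0.1313] yyaw 76.59 tilt 3.43 q1,q6 [-0.55 -1.92]
shift [-0.0028 -0.0107  0.0671] turn -0.0001 F [ 0.   0.5 -1.6] w 0.129
shift in turned axes [-0.0028 -0.0107  0.0671]
```

Request:
servo_tool --moves '[[255,[-0.001,-0.004,0.005],0],[255,[-0.001,-0.004,0.01],0],[255,[-0.001,-0.003,0.012],0],[255,[0,0,0.012],0],[255,[0,0,0.01],0],[255,[0,0,0.008],0],[255,[0,0,0.003],0],[255,[0,0,0],0]]'

```text
time: 19.72
tool_pos: [0.4699, -0.243, 0.0628]
tcp_rot: [0.352, 3.076, 0.056]
wrist_force: [-0.2, 0.4, -1.5]
width: 0.127
```

```bash
python3 - <<'E'
from h import *
tilt();go(.4713,-.2477,.060,76.6)
c=snap('side','side14');snap('scene','scene14')
go(.4713,-.2477,.060,76.6)
crop('side14',280,80,460,250,3.5,'s14');crop('scene14',240,180,400,330,4,'g14')
E
```

```text
z lean world xy deg [2.82 1.77] tool-x/y rise deg [-2.35  2.37]
t 19.72 pos [ 0.4699 -0.243   0.0628] yyaw 77.0 tilt 3.34 q1,q6 [-0.56 -1.95]
shift [-0.0024 -0.0044  0.0027] turn 0.007 F [-0.2  0.4 -1.5] w 0.127
shift in turned axes [-0.0024 -0.0043  0.0027]
t 19.82 pos [ 0.4703 -0.2433  0.0637] yyaw 77.0 tilt 3.37 q1,q6 [-0.56 -1.95]
shift [-0.0018 -0.0042  0.0037] turn 0.0069 F [-0.7  1.1 -1.3] w 0.128
shift in turned axes [-0.0019 -0.0042  0.0037]
```

View pics/s14.png

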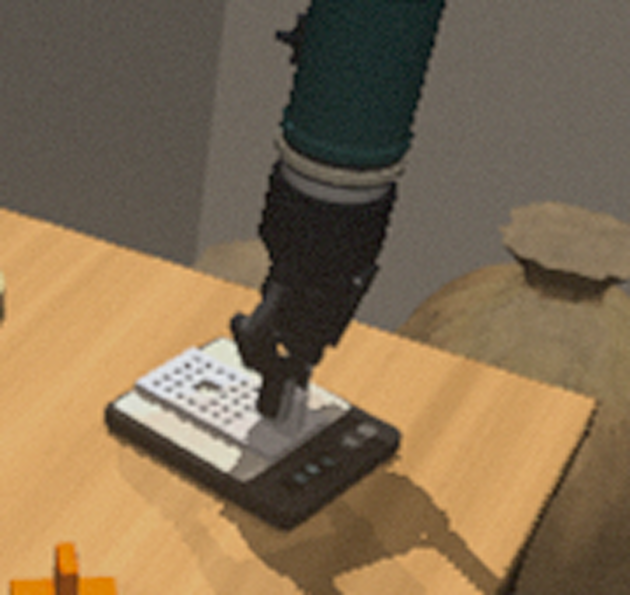

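View pics/g14.png

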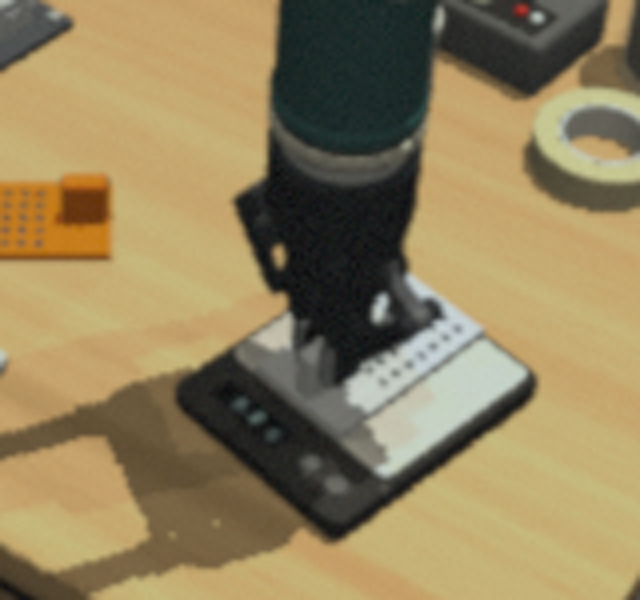

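Request:
servo_tool --moves '[[255,[-0.002,-0.003,0],0],[255,[-0.001,-0.002,0],0.005],[255,[0,0,0.001],0],[255,[0,0,0.001],0],[255,[0,0,0.001],0],[255,[0,0,0.001],0],[255,[0,0,0],0],[255,[0,0,0],0]]'

```text
time: 20.48
tool_pos: [0.4752, -0.2514, 0.0629]
tcp_rot: [0.36, 3.067, 0.05]
wrist_force: [0.3, -0.1, -0.8]
width: 0.123
```

```bash
python3 - <<'E'
from h import *
tilt();go(.4713,-.2477,.0593,76.6)
E
```

```text
z lean world xy deg [3.25 1.5 ] tool-x/y rise deg [-2.81  2.21]
t 20.48 pos [ 0.4752 -0.2514  0.0629] yyaw 76.67 tilt 3.58 q1,q6 [-0.56 -1.95]
shift [0.0048 0.0026 0.0035] turn 0.0012 F [ 0.3 -0.1 -0.8] w 0.123
shift in turned axes [0.0048 0.0026 0.0035]
```

Request:
servo_tool --moves '[[255,[0.003,0.001,0.001],0],[255,[0,0,0.001],0],[255,[0,0,0.0015],0],[255,[0,0,0.0015],0],[255,[0,0,0.0015],0],[255,[0,0,0],0],[255,[0,0,0],0],[255,[0,0,0],0]]'

```text
time: 21.15
tool_pos: [0.4733, -0.2498, 0.0614]
tcp_rot: [0.358, 3.066, 0.049]
wrist_force: [0.3, -0.9, -1.0]
width: 0.124
```

```bash
python3 - <<'E'
from h import *
tilt();go(.4713,-.2477,.0593,76.6)
snap('side','side15');crop('side15',280,80,460,250,3.5,'s15')
E
```

```text
z lean world xy deg [3.28 1.45] tool-x/y rise deg [-2.86  2.17]
t 21.15 pos [ 0.4733 -0.2498  0.0614] yyaw 76.74 tilt 3.59 q1,q6 [-0.56 -1.95]
shift [0.0025 0.0015 0.0021] turn 0.0025 F [ 0.3 -0.9 -1. ] w 0.124
shift in turned axes [0.0025 0.0015 0.0021]
```

View pics/s15.png

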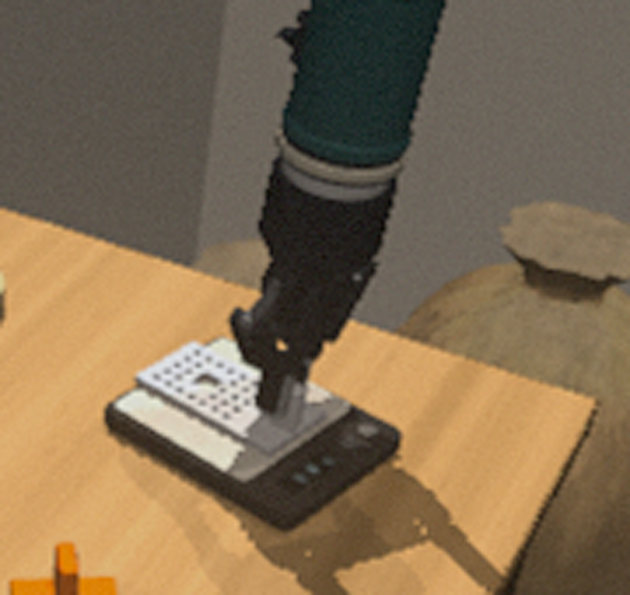

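Centred, about 3 mm above the pan and not touching yet. I'll continue down slowly.

Request:
servo_tool --moves '[[255,[0,0,0.002],0],[255,[0,0,0.002],0],[255,[0,0,0.002],0],[255,[0,0,0.001],0],[255,[0,0,0],0],[255,[0,0,0],0],[255,[0,0,0],0],[255,[0,0,0],0]]'

```text
time: 21.87
tool_pos: [0.4739, -0.25, 0.0606]
tcp_rot: [0.356, 3.069, 0.05]
wrist_force: [-1.1, -0.3, 2.9]
width: 0.123
```

```bash
python3 - <<'E'
from h import *
tilt();go(.4713,-.2477,.0573,76.6)
E
```

```text
z lean world xy deg [3.15 1.48] tool-x/y rise deg [-2.73  2.17]
t 21.87 pos [ 0.4739 -0.25    0.0606] yyaw 76.83 tilt 3.48 q1,q6 [-0.56 -1.95]
shift [0.0033 0.0015 0.0032] turn 0.004 F [-1.1 -0.3  2.9] w 0.123
shift in turned axes [0.0033 0.0015 0.0032]
```

Contact: the vertical force went from -1 to +2.9 N. I'll press slightly further to seat it, then check before releasing.

Request:
servo_tool --moves '[[255,[0,0,0.002],0],[255,[0,0,0.002],0],[255,[0,0,0.001],0],[255,[0,0,0],0],[255,[0,0,0],0],[255,[0,0,0],0],[255,[0,0,0],0],[255,[0,0,0],0]]' --newtons 25

```text
time: 22.53
tool_pos: [0.4744, -0.2502, 0.0606]
tcp_rot: [0.354, 3.072, 0.05]
wrist_force: [-0.7, 0.8, 3.2]
width: 0.126
```

```bash
python3 - <<'E'
from plane import *
tilt();go(.4713,-.2477,.0573,76.6)
snap('side','side16');crop('side16',310,160,400,240,8,'s16')
E
```

```text
z lean world xy deg [3.01 1.53] tool-x/y rise deg [-2.58  2.17]
t 22.53 pos [ 0.4744 -0.2502  0.0606] yyaw 76.92 tilt 3.38 q1,q6 [-0.56 -1.95]
shift [0.0038 0.0016 0.0032] turn 0.0056 F [-0.7  0.8  3.2] w 0.126
shift in turned axes [0.0038 0.0015 0.0032]
```

View pics/s16.png

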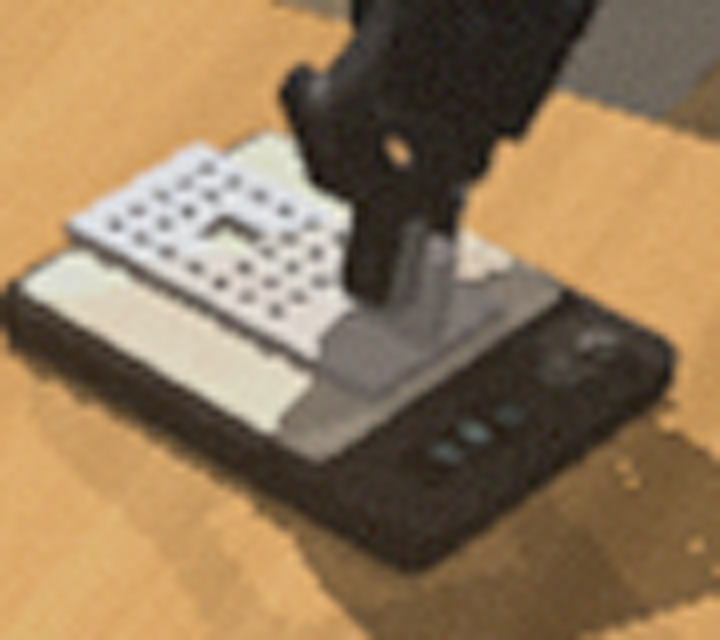

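```bash
python3 - <<'E'
from plane import *
C=fit('side16',[(200,142),(555,290),(378,392),(68,222)],(310,160),8,.026)
d=C[3]-C[2]; rel(C,np.arctan2(d[1],d[0]))
E
```

```text
n pts 450 normal lean deg [-0.8041 -2.3023]
[[ 0.5604 -0.3029  0.0259]
 [ 0.4393 -0.2919  0.0247]
 [ 0.4625 -0.2141  0.0281]
 [ 0.5738 -0.2393  0.0287]] edges [0.1216 0.0814 0.1141 0.0651]
centre [ 0.509  -0.2621  0.0268]
in pan axes 0.0035309362509944684 -0.005983383433792655 yaw rel 1.0340657268447018
```

The plate is centred within about 6 mm, yaw 1°, with its right edge in contact and the left edge about 3 mm up. Releasing.

Request:
servo_tool --moves '[[200,[0,0,0],0],[195,[0,0,0],0],[185,[0,0,0],0],[170,[0,0,0],0],[150,[0,0,0],0],[130,[0,0,0],0],[110,[0,0,0],0],[100,[0,0,0],0]]'

```text
time: 23.25
tool_pos: [0.4747, -0.25, 0.0593]
tcp_rot: [0.354, 3.071, 0.051]
wrist_force: [-0.2, -0.7, -0.1]
width: 0.61
```

```bash
python3 - <<'E'
from plane import *
tilt();go(.4713,-.2477,.0573,76.6)
snap('side','side17');crop('side17',310,160,400,240,8,'s17')
snap('wrist','wrist17')
E
```

```text
z lean world xy deg [3.04 1.55] tool-x/y rise deg [-2.61  2.2 ]
t 23.25 pos [ 0.4747 -0.25    0.0593] yyaw 76.9 tilt 3.41 q1,q6 [-0.56 -1.95]
shift [0.0039 0.0014 0.0019] turn 0.0052 F [-0.2 -0.7 -0.1] w 0.61
shift in turned axes [0.0039 0.0014 0.0019]
```

View pics/s17.png

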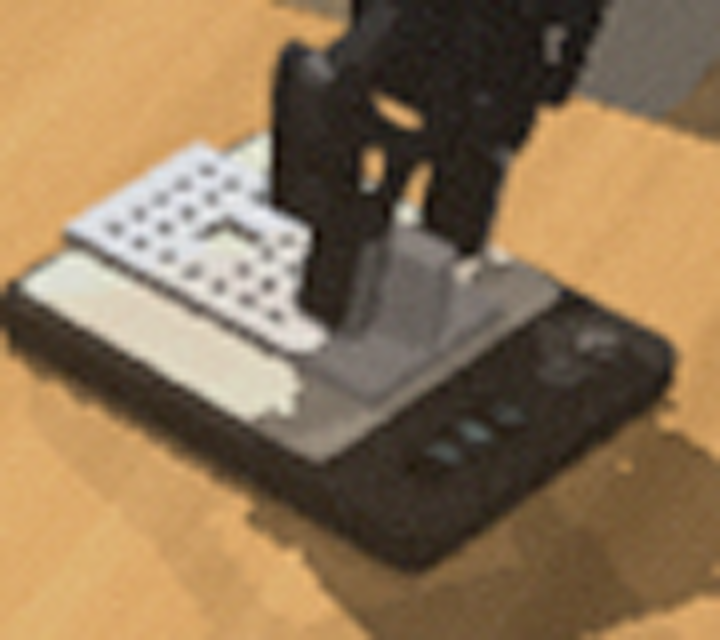

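View pics/wrist17.png

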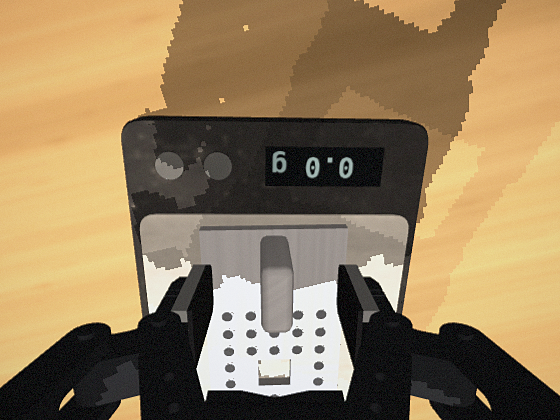

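The jaws are clear of the rib at (277,285), and the plate lies square on the pan. Withdrawing upwards.

Request:
servo_tool --moves '[[100,[0,0,-0.005],0],[100,[0,0,-0.012],0],[100,[0,0,-0.02],0],[100,[0,0,-0.025],0],[100,[0,0,-0.025],0],[100,[0,0,-0.025],0],[100,[0,0,-0.01],0],[100,[0,0,0],0]]'

```text
time: 24.02
tool_pos: [0.4668, -0.253, 0.1904]
tcp_rot: [0.354, 3.073, 0.052]
wrist_force: [0.2, 0.0, 0.7]
width: 0.614
```

```bash
python3 - <<'E'
from plane import *
snap('side','side18');snap('scene','scene18')
crop('side18',310,160,400,240,8,'s18');crop('scene18',270,230,390,320,6,'g18')
E
```

```text
(no output)
```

View pics/s18.png

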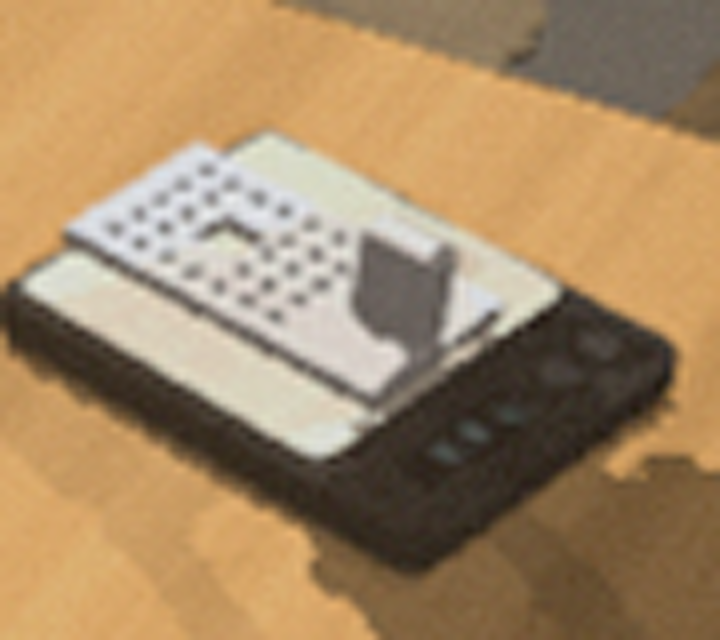

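View pics/g18.png

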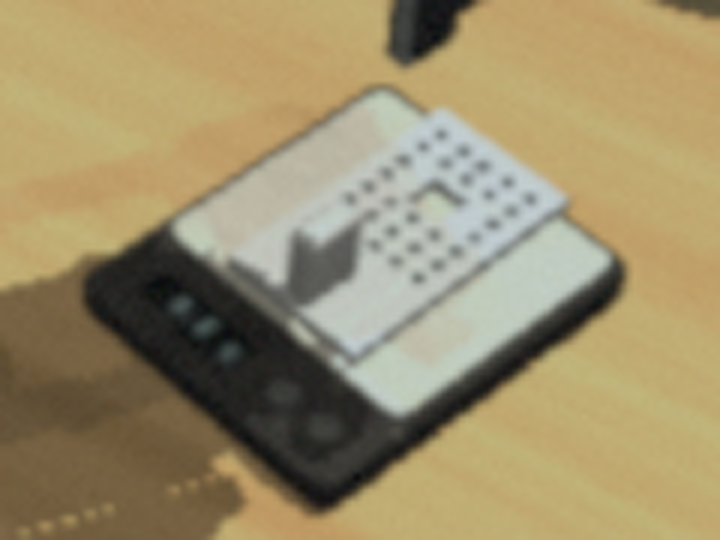

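View pics/side18.png

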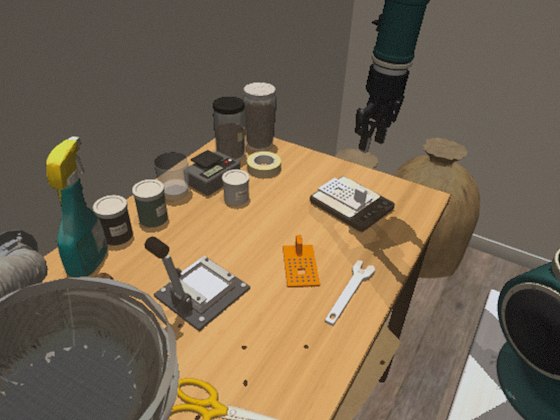

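```bash
python3 - <<'E'
from plane import *
C=fit('side18',[(200,145),(503,305),(375,398),(68,228)],(310,160),8,.026)
d=C[0]-C[1]+C[3]-C[2]; rel(C,np.arctan2(d[1],d[0]))
C=fit('scene18',[(570,200),(350,355),(228,258),(440,110)],(270,230),6,.026)
d=C[0]-C[1]+C[3]-C[2]; rel(C,np.arctan2(d[1],d[0]))
s=load('side18'); a=load('side0')
k=w(s,157,247); print('knob',k,(k[:2]-[.627,.202])@[.171,.985])
for n,(x0,y0,x1,y1) in dict(wrench=(320,255,380,325),tin=(218,168,252,210)).items(): print(n,np.abs(s['pixels'][y0:y1,x0:x1].astype(int)-a['pixels'][y0:y1,x0:x1]).mean())
E
```

```text
n pts 437 normal lean deg [ 0.0449 -0.3343]
[[ 0.5595 -0.3012  0.0261]
 [ 0.4488 -0.2744  0.0264]
 [ 0.4627 -0.2128  0.0267]
 [ 0.5737 -0.2394  0.0265]] edges [0.1139 0.0631 0.1141 0.0634]
centre [ 0.5112 -0.2569  0.0264]
in pan axes 0.0044372344887056835 -0.0004868751456561297 yaw rel 0.2582432102416803
n pts 589 normal lean deg [0.2212 0.3026]
[[ 0.559  -0.3014  0.0272]
 [ 0.4473 -0.2735  0.0275]
 [ 0.4616 -0.2137  0.0271]
 [ 0.5728 -0.2387  0.0268]] edges [0.1151 0.0615 0.114  0.0643]
centre [ 0.5102 -0.2568  0.0272]
in pan axes 0.0034339137514027714 -0.0006156432036525464 yaw rel 0.41847545727901725
knob [0.6215 0.2386 0.1862] 0.0351165882873111
wrench 7.726428571428571
tin 6.486461251167134
```

All checks pass, so I'm handing in.

```bash
python3 -c "
from workcell import bot
print(bot.finish_job())"
```

```text
the job is handed in; nothing more can be done
None
```

I opened the clamp bar past upright, slid the plate out of the rails by its rib and laid it on the pocket scale's pan. I then let go, withdrew the arm clear above the pan, and handed the job in at about 24 s. The hand-in reported no verdict.

**Plate:** two camera views put its centre within about 4 mm (x) and 1 mm (y) of the pan's centre. Yaw error is under 0.5° and tilt about 0.4° or less. Its top measured 26–27 mm above the bench, against 26 mm expected.

**Clamp bar:** the knob stands about 35 mm beyond the hinge, roughly 1.75 rad, so the bar is still open.

**Bystanders:** in the last side picture the wrench and tin appear where they started. I compared image patches but did not measure their positions.

**What did not go as planned:**
- The gripper built up a lean of about 3.4° during the moves, which I could not correct.
- Because of that, the plate touched down with one edge about 3 mm high, and it settled flat when released.

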